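# Check a bearing bore with a go/no-go plug gauge

## Task

Check the bore of the brass bearing block clamped in the blue fixture: take the plug gauge from its wooden rest, slide its go end (green band) fully home in the bore until the handle meets the block, and draw it out again. Then offer the no-go end (red band) squarely to either mouth of the bore and press it lightly (about 5 newtons) for a second, centred so that its tapered nose sits in the mouth, to confirm that it does not go in; then lay the gauge back in its rest and let go. Feel your way gently: never push the gauge against the block or the fixture with more than about 20 newtons, do not drop the gauge or let it touch the bench top, and leave everything else where it stands.

Things in the scene. Friction and masses are not known exactly. Their poses are not given: they have to be found in the camera images.
- gauge: Double-ended plug gauge, 0.2 to 0.33 kg, lying level in its rest (within 3 mm of the seat point). Origin: middle of the handle, on the axis. Own x runs along the axis from the no-go to the go end, own z is up. Square aluminium handle 28 x 28 mm, 64 mm long (x -32 to +32), green band at its go end, red band at its no-go end.
- go_tip (a point): Centre of the go end's tip, on the axis, 66 mm from the handle's middle. The go end is a bright steel plug 22.4 mm in diameter, 34 mm long; its last 0.8 mm tapers to 20.8 mm.
- go_mid (a point): Middle of the go plug's length, on the axis, 49 mm from the handle's middle. Fully home it lies midway through the block.
- nogo_tip (a point): Centre of the no-go end's tip, on the axis, 52 mm from the handle's middle. The no-go end is a dark steel plug 26 mm in diameter, 20 mm long; its last 5 mm taper to 19 mm, so that centred on the bore the tip sinks about 3.5 mm into the mouth and stops.
- fixture: Blue fixture fixed to the bench; it holds the brass block with the bore. Origin: centre of its underside, on the bench top. Own x is parallel to the bore, own z up. Base plate 80 (x) x 150 (y) x 20 mm high. Posts 26 (x) x 12 (y) mm, up to z = 66 mm, centred at y = +-50 mm. Thumb-screw knobs, 18 mm in diameter, at z = 44 mm, reach up to 89 mm out along y.
- bore_mid (a point): Nominal bore centre: fixture x = y = 0, z = 56 mm. Block: 34 mm thick (x +-17), 60 mm wide (y), z from 20 to 78 mm; bore 24.0 mm, right through along x, open at both mouths, axis 56 mm above the bench. Clamped by hand, the block with its bore stands -10 to +10 mm off this point along the fixture's y; no reading shows how much. The screws hold it firmly there.
- rest: Wooden rest fixed to the bench. Origin: centre of its underside, on the bench top; own x along the gauge. Base 90 (x) x 70 (y) x 10 mm; two saddles 12 mm long at x = +-26 mm, seats 36 mm above the bench, flared lips about 10 mm high, channel 31 to 36 mm wide for the 28 mm handle. Between the saddles (x -20 to +20 mm) the handle can be gripped from above.
- rest_seat (a point): Where the middle of the gauge's handle lies when it is in the rest: 50 mm above the bench, over the rest's origin.
- beaker: Bystander: glass beaker, 84 mm across, 110 mm high. Origin under its centre.
- dish: Bystander: steel bowl, 100 mm across, 40 mm high. Origin under its centre.
- jar: Bystander: clear jar with a dark lid, 72 mm across, 100 mm high. Origin under its centre.
- flask: Bystander: brass flask, 66 mm across, 85 mm high. Origin under its centre.
- spare_block: Bystander: a spare brass bearing block lying flat, 58 x 60 x 34 mm high. Origin under its centre.
- mallet: Bystander: hammer lying on the bench. Origin under its middle.
- collar: Bystander: brass collar lying flat, 40 mm across, 14 mm high. Origin under its centre.
Things that resemble listed ones, but are neither listed nor needed, are in the scene too. There is more than one size of the gauge; the one meant has the size given above.

How it is judged:
On the way, in this order (a step that is already met when the one before it is completed fails the run):
1. the go end is fully home in the bore: the plug's middle within 2.5 mm of the block's middle, along the bore (x of go_mid in the frame of fixture between -0.0025 and 0.0025 m and z of go_mid in the frame of fixture between 0.053 and 0.059 m and y of go_mid in the frame of fixture between -0.0145 and 0.0145 m and angle between the x axis of gauge and the x axis of fixture, either way round below 0.1 rad), for 0.2 s.
2. the no-go end's nose is centred in a mouth of the bore (its tip 1.5 to 7 mm inside the face), square to it within 0.1 rad, and is pressed in with more than 2 N (z of nogo_tip in the frame of fixture between 0.053 and 0.059 m and y of nogo_tip in the frame of fixture between -0.0145 and 0.0145 m and angle between the x axis of gauge and the x axis of fixture, either way round below 0.1 rad and contact force between gauge and fixture above 2 N and (x of nogo_tip in the frame of fixture between 0.01 and 0.0155 m or x of nogo_tip in the frame of fixture between -0.0155 and -0.01 m)), for 0.5 s.
At the end, for the whole second after the job is handed in: The gauge lies in the channel of its rest, either way round, at rest and released: handle's middle within 10 mm of the seat point seen from above, within 3 mm of its height, in line with the rest within 0.15 rad (horizontal distance between gauge and rest_seat below 0.01 m and z of gauge in the frame of rest between 0.047 and 0.053 m and angle between the x axis of gauge and the x axis of rest, either way round below 0.15 rad and linear speed of gauge below 0.02 m/s and contact force between gauge and the fingers below 0.1 N); the robot touches nothing.
It fails at once if the gauge pushes on the block or the fixture with more than 25 N (contact force between gauge and fixture above 25 N).
It fails at once if the gauge is dropped or laid on the bench top (the middle of its handle lower than 30 mm) (height (world z) of gauge below 0.03 m).
It fails at once if another thing on the bench (beaker, bowl, jar, flask, spare block, hammer, collar) is moved by more than 15 mm (distance of any of beaker, dish, jar, flask, spare_block, mallet, collar from where it was at the start of the episode above 0.015 m).
It also fails if it takes over 72 s, if anything falls off the work surface, if the arm or the gripper's body presses on something with over 40 N, if the wrist force passes 120 N, or if a joint passes its speed limit or range.

## Robot

A 7-joint arm with a two-finger parallel gripper is mounted at the origin on the work surface. World frame = base frame: x ahead of the robot, y to its left, z up, the work surface at z = 0. Lengths are in m, angles in rad, forces in N, time in s.
With the tool pointing down it reaches from about 0.35 to 0.9 m from the base axis. Payload 7.2 kg.
Tool frame: the origin (TCP) lies at the very end of the fingers, on their centre line; the grasp point (between the pads) lies 19 mm behind it; z points along the fingers, x is the direction in which the jaws open and shut, and the axes are right-handed (so a half turn about z gives the same grasp; the last joint's range is limited). The gripper opens to 85 mm and grips with 20 to 120 N. Pads are 22 mm wide; open, the fingers measure 114 mm over their backs; the gripper's body (76 mm by 85 mm) begins 54 mm behind the grasp point. The pads swing forward as they close: fully open they stand 13 mm farther back than shut.
Start: joints at [-1.353, 0.411, -0.013, 1.596, 0.006, 1.134, -0.082], TCP at [0.176, 0.6, 0.197] pointing down, gripper open.
Joint ranges: [-2.95, 2.95], [-0.29, 1.99], [-1.47, 1.44], [0.14, 2.54], [-1.03, 4.17], [0.13, 1.85], [-2.86, 2.86]. Speed limits (rad/s): [2.39, 2.39, 3.01, 3.01, 3.14, 3.14, 3.14].

## Interface

Orientations are given as a unit quaternion [x, y, z, w].
In Python, from plant import ctrl, viewer gives the robot as it stands.
- The arm moves only by the shell command python3 -m handwheel 'ROWS' [OPENING] [FORCE]. ROWS is JSON, a list of rows, each a list of 4 numbers: the shift along the world's x, y, z as a fraction of full scale, then the turn about the world's z as a fraction of full scale. A call has 1 to 20 rows; each row is the pose to reach, as a shift and turn from the pose measured when the call began, turning the shorter way round; what a row does not reach only later rows make up. Full scale, the value 1, is 0.15 m for a shift and pi rad for a turn. A row lasts 1/10 s, in which the tool goes at most 50 mm and 8.59 degrees, less where a joint would pass 70% of its speed; a pose out of reach is approached as far as the arm can. A call with a number of a shift or a turn outside -1 to 1 is refused whole. A call with a gripper value outside its range is refused whole. OPENING is the opening, from -1 (shut) to 1 (fully open), set as the call begins (- or left out, the last holds). The fingers move at their own pace and stop on an object; FORCE is the grip in N (left out, the last holds). Time passes only in rows, so rows that repeat a pose let the fingers close. It gives the time, the measured TCP pose, the force and the opening at its end, in the units of the state.
- ctrl.read_state(): the state, without advancing time (a new reading comes with each control period).
- viewer.snapshot(name): name is "scene" or "side" or "wrist"; returns (picture, depth): 480x640x3 uint8, red, green, blue; 480x640 float32, m along the optical axis (not along the pixel's ray), 0 where there is no reading.
- viewer.camera_info(name): a dict with "camera_matrix" (3x3 intrinsics, pixels), "rvec" (rotation vector, rad) and "tvec" (3), from world to camera coordinates, as OpenCV has them. Camera axes: x right, y down, z forward; pixel columns grow to the right and rows downward; lengths in m; the calibration is good to about 2 mm. A picture is of the moment at which its call begins: read the wrist's pose just before it. camera_info takes no time and is no camera call; for the wrist camera it gives the pose at the moment of the call.
- ctrl.hand_in(): hands the job in, once; it reports no verdict.
The state is a dict: "clock": time; "joints": joint angles; "qvel": joint speeds; "joint_torque": joint torques, N m; "tcp_pos": TCP position; "orientation": TCP orientation; "force": force on the tool from outside, world axes, zero at the start; "torque": the same for the moment, N m; "width": finger opening in m.
Only numpy, scipy, OpenCV 4.12 (cv2) and the standard library are available. Lean on these libraries where they do the work, as an engineer would, in place of code of your own. Each camera call takes 0.05 s, during which the arm holds its last target.

## Working session

There is one attempt and no reset: what is moved stays moved. The work goes in short steps, Python scripts to look and compute and a shell command to move; the robot and the scene stay as the last step left them, time stands still between calls to the robot, and variables do not carry over. Pictures are saved under pics/ and viewed, and the job is handed in when it is done.

```bash
ls; mkdir -p pics
cat > h.py <<'E'
import numpy as np, cv2
from plant import ctrl, viewer
def snap(n,f):
    ci=viewer.camera_info(n); p,d=viewer.snapshot(n)
    cv2.imwrite('pics/'+f+'.png',p[:,:,::-1]); np.savez('pics/'+f+'.npz',p=p,d=d,K=ci['camera_matrix'],r=np.array(ci['rvec'],float),t=np.array(ci['tvec'],float))
    return p,d,ci
def load(f):
    z=np.load('pics/'+f+'.npz'); return z['p'],z['d'],z['K'],cv2.Rodrigues(z['r'])[0],z['t'].ravel()
def cloud(f):
    p,d,K,R,t=load(f); v,u=np.mgrid[0:480,0:640]
    c=np.stack([(u-K[0,2])/K[0,0]*d,(v-K[1,2])/K[1,1]*d,d],-1)
    return p,d,(c-t)@R
def ray(f,u,v,z):
    p,d,K,R,t=load(f); r=R.T@np.array([(u-K[0,2])/K[0,0],(v-K[1,2])/K[1,1],1]); o=-R.T@t
    return o+r*(z-o[2])/r[2]
def proj(f,P):
    p,d,K,R,t=load(f); c=np.atleast_2d(P)@R.T+t; q=c@K.T; return q[:,:2]/q[:,2:]
E
python3 - <<'E'
from h import *
for n in ("scene","side","wrist"):
    snap(n,n+"0"); p,d,K,R,t=load(n+"0"); print(n,-R.T@t,R[2],K[0,0],(d>0).mean())
s=ctrl.read_state(); print(s)
E
```

```text
pics
scene [ 1.37534472 -0.07579243  0.6466664 ] [-0.79626608  0.17374698 -0.57945865] 537.9505381454672 0.9959733072916667
side [ 0.2641797  -0.72301375  1.00581154] [ 0.22168357  0.65648778 -0.72102717] 575.0415304743873 0.9959244791666667
wrist [0.10189711 0.62040941 0.37144381] [ 0.29221907 -0.08783541 -0.95230927] 346.99778311376116 0.996064453125
{'clock': 0.15, 'joints': array([-1.35318413,  0.41174955, -0.01273566,  1.59682698,  0.00560272,
        1.13427034, -0.08220139]), 'qvel': array([ 3.41646249e-05, -1.95733662e-03, -1.35034897e-03, -3.85180814e-03,
        1.25665470e-03, -2.25263168e-04,  5.56408294e-04]), 'joint_torque': array([ 1.92163643e-03, -6.01036978e+01,  6.82925452e-01, -2.99650151e+01,
        1.39114770e-02,  7.86992954e-03, -3.64771108e-05]), 'tcp_pos': array([0.17611701, 0.59925324, 0.19613549]), 'orientation': array([ 8.00591400e-01,  5.99210346e-01, -4.63534936e-04,  3.95454639e-04]), 'force': array([-1.42403879,  0.67512173,  0.19452509]), 'torque': array([ 0.02475342, -0.00684719, -0.01196006]), 'width': 0.08534433022704023}
```

View pics/scene0.png

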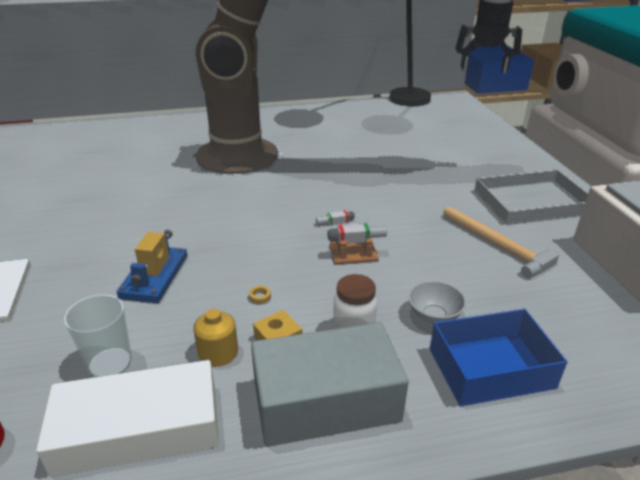

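View pics/side0.png

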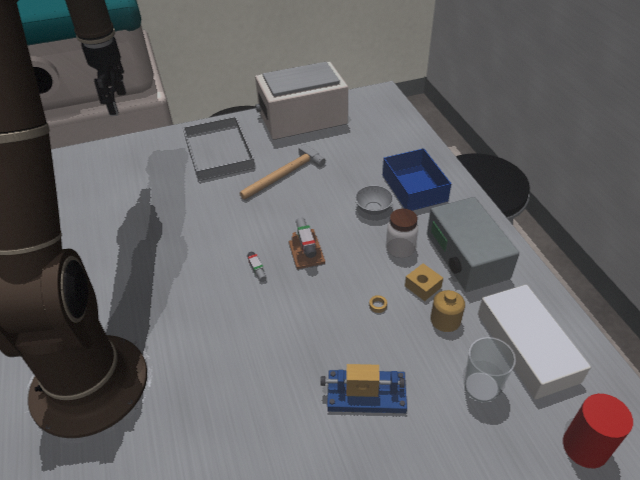

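View pics/wrist0.png

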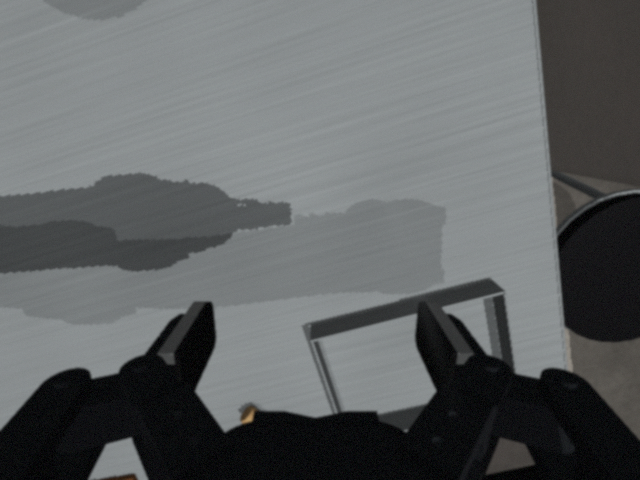

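Seen: the gauge on the wooden rest at scene (352,233) and side (306,240), with green to +y and red to -y. A smaller look-alike lies at side (257,265). The fixture is at scene (152,270) and side (366,390). Next I'll measure from depth and colour.

Run:
```python
from h import *
for f in ("side0","scene0"):
    p,d,W=cloud(f); hsv=cv2.cvtColor(p,cv2.COLOR_RGB2HSV); H,S,V=[hsv[...,i].astype(int) for i in range(3)]
    # rays: bands
    for name,m in dict(green=(abs(H-70)<20)&(S>100),red=((H<6)|(H>172))&(S>130),blue=(abs(H-112)<12)&(S>120),brass=(H>13)&(H<24)&(S>150),wood=(H>5)&(H<14)&(S>110)).items():
        m=m.astype(np.uint8); n,l,st,c=cv2.connectedComponentsWithStats(m)
        for i in range(1,n):
            if st[i,4]>15:
                q=W[(l==i)&(d>0)]
                if len(q): print(f,name,st[i],c[i].round(1),np.median(q,0).round(4),q.min(0).round(3),q.max(0).round(3))
for f in("side0","scene0"):
    im=cv2.imread('pics/%s.png'%f)
    a=(im[190:290,240:360] if f=="side0" else im[190:290,300:420]); b=(im[350:420,310:420] if f=="side0" else im[220:310,110:220])
    cv2.imwrite('pics/%s_a.png'%f,np.hstack([cv2.resize(a,(400,400),interpolation=2),cv2.resize(b,(400,400),interpolation=2)]))
```

```text
side0 green [298 226  11   3  19] [303. 227.] [0.5174 0.2137 0.0651] [0.505 0.208 0.061] [0.53  0.221 0.068]
side0 red [302 240  14   5  30] [308.7 242.1] [0.515  0.1625 0.0656] [0.499 0.157 0.011] [0.543 0.208 0.068]
side0 red [ 566  394   67   74 3148] [599.9 430.1] [ 0.8232 -0.4534  0.1192] [ 0.797 -0.481 -0.001] [ 0.963 -0.389  0.127]
side0 red [573 415   6  12  26] [575.3 421. ] [ 0.8049 -0.4201  0.0823] [ 0.801 -0.429  0.07 ] [ 0.81  -0.413  0.101]
side0 red [564 429   6  10  16] [566.7 433.8] [ 0.8059 -0.4183  0.0364] [ 0.802 -0.424  0.017] [ 0.809 -0.415  0.047]
side0 blue [ 384  149   67   61 1957] [419.8 181.5] [0.8749 0.3215 0.0173] [ 0.797  0.234 -0.004] [0.962 0.462 0.066]
side0 blue [329 370  17  12 129] [338.6 375.2] [ 0.4615 -0.181   0.0651] [ 0.45  -0.201  0.017] [ 0.484 -0.147  0.072]
side0 blue [380 371  20  12 165] [389.4 375.8] [ 0.5542 -0.2014  0.0232] [ 0.541 -0.239  0.017] [ 0.582 -0.182  0.071]
side0 blue [329 384   9   6  54] [333.  386.5] [ 0.45   -0.1823  0.0218] [ 0.441 -0.2    0.018] [ 0.457 -0.175  0.056]
side0 blue [379 385  11   6  61] [384.4 387.5] [
[... 1218 characters left out ...]
.064]
scene0 brass [138 234  24  17 252] [149.4 241.9] [ 0.5062 -0.202   0.0782] [ 0.476 -0.222  0.075] [ 0.535 -0.182  0.081]
scene0 brass [ 195  310   40   55 1096] [216.  332.9] [ 0.7556 -0.0964  0.066 ] [ 0.719 -0.128  0.005] [ 0.77  -0.07   0.088]
scene0 brass [255 312  45  26 619] [277.  326.2] [0.7338 0.0024 0.0343] [ 0.697 -0.035  0.011] [0.755 0.035 0.037]
scene0 wood [341 240  16   8  53] [347.1 243.7] [0.5274 0.1688 0.0359] [0.494 0.157 0.008] [0.54  0.201 0.049]
scene0 wood [335 251  42  12 227] [356.1 257.4] [0.5448 0.188  0.0102] [0.527 0.144 0.004] [0.555 0.233 0.021]
scene0 wood [340 276  26  14 104] [351.8 281.2] [0.7224 0.1268 0.1006] [0.71  0.106 0.098] [0.742 0.15  0.103]
```

View pics/side0_a.png

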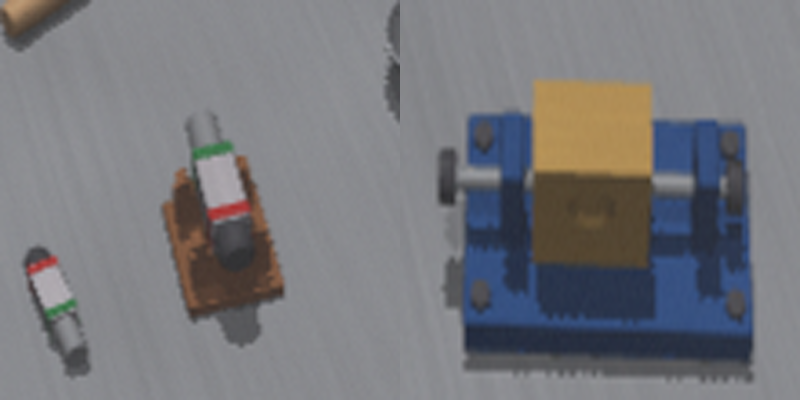

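View pics/scene0_a.png

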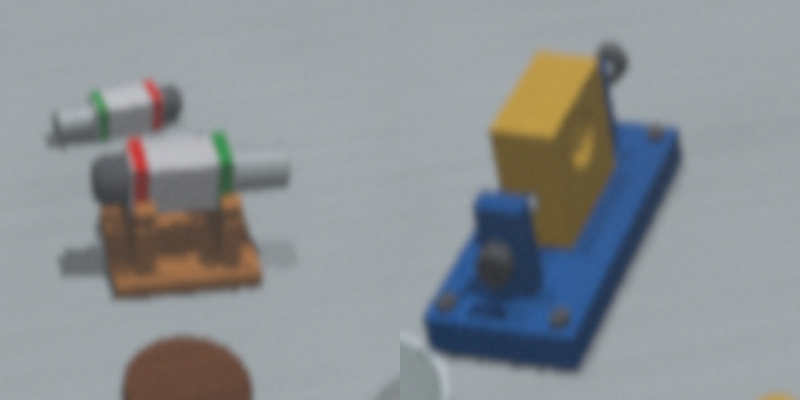

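```bash
python3 -m handwheel '[[0.2,-0.22,0,-0.035],[0.4,-0.45,0,-0.07],[0.6,-0.67,0,-0.105],[0.77,-0.89,0,-0.14],[0.77,-0.89,0,-0.14]]' 1; python3 -m handwheel '[[0.2,-0.22,0,-0.035],[0.4,-0.45,0,-0.07],[0.6,-0.67,0,-0.105],[0.77,-0.89,0,-0.14],[0.77,-0.89,0,-0.14]]'; python3 -m handwheel '[[0.2,-0.22,0,-0.035],[0.4,-0.45,0,-0.07],[0.6,-0.67,0,-0.105],[0.77,-0.89,0,-0.14],[0.77,-0.89,0,-0.14],[0.77,-0.89,0,-0.14]]'
```

```text
clock: 0.65
tcp_pos: [0.2966, 0.4604, 0.1963]
orientation: [0.914, 0.405, -0.0, 0.002]
force: [-0.0, 0.7, 0.0]
width: 0.0854
clock: 1.15
tcp_pos: [0.416, 0.3215, 0.1965]
orientation: [0.982, 0.19, 0.0, 0.003]
force: [0.3, 0.1, 1.4]
width: 0.0854
clock: 1.75
tcp_pos: [0.5315, 0.1878, 0.1961]
orientation: [1.0, -0.029, -0.001, 0.003]
force: [0.1, 0.7, 0.4]
width: 0.0857
```

Run:
```python
from h import *
snap("wrist","w1")
```

```text
(no output)
```

View pics/w1.png

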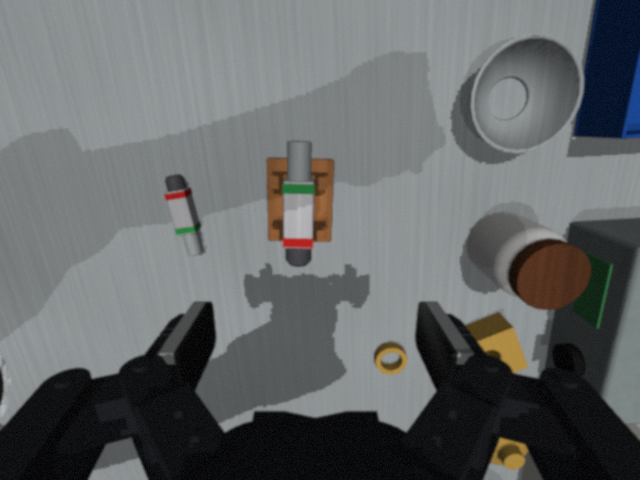

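The wrist view shows the gauge at about (298,212): green band up at (299,187) towards +y, red at (298,243), rest around it. The small decoy is at (184,215).

```bash
cat > g.py <<'E'
from h import *
def meas(f,lo=(0.40,0.10),hi=(0.65,0.30)):
    p,d,W=cloud(f); R,t=load(f)[3:]
    print("cam",(-R.T@t).round(3),"look",R[2].round(3))
    m=(W[...,0]>lo[0])&(W[...,0]<hi[0])&(W[...,1]>lo[1])&(W[...,1]<hi[1])&(d>0)
    return p,d,W,m
E
python3 - <<'E'
from g import *
p,d,W,m=meas("w1",(0.47,0.08),(0.60,0.30))
hsv=cv2.cvtColor(p,cv2.COLOR_RGB2HSV); H,S,V=[hsv[...,i].astype(int) for i in range(3)]
big=m&(W[...,2]>0.056)
q=W[big]; print(len(q),q.min(0),q.max(0),np.median(q,0))
def band(name,k):
    c=cv2.connectedComponentsWithStats((k&m).astype(np.uint8))
    i=1+np.argmax(c[2][1:,4]); (cx,cy),(a,b),an=cv2.minAreaRect(np.argwhere(c[1]==i)[:,::-1].astype(np.float32))
    qq=W[c[1]==i]; z=np.median(qq[:,2]); cen=c[3][i]; P=ray("w1",*cen,z); P2=ray("w1",*cen,0.064)
    print(name,c[2][i],cen,z,P,P2); return P2
g=band("green",(abs(H-70)<20)&(S>80)); r=band("red",((H<8)|(H>172))&(S>130))
print("axis deg",np.degrees(np.arctan2(*(g-r)[[1,0]])),"mid",(g+r)/2, np.linalg.norm(g-r))
wd=(H>3)&(H<16)&(S>100)&m&(W[...,2]<0.014)&(W[...,2]>0.004)
c=cv2.connectedComponentsWithStats(cv2.morphologyEx(wd.astype(np.uint8),cv2.MORPH_OPEN,np.ones((2,2))))
Q=W[wd][:,:2]; print("wood z",np.median(W[wd][:,2])); rect=cv2.minAreaRect(Q.astype(np.float32)); print(rect)
# handle top white
hw=m&(S<60)&(V>120)&(W[...,2]>0.06)&(W[...,2]<.068); Q=W[hw]; print("handle",len(Q),np.median(Q,0),cv2.minAreaRect(Q[:,:2].astype(np.float32)))
E
```

```text
cam [0.537 0.266 0.371] look [-0.02 -0.31 -0.95]
55736 [0.47000053 0.13459896 0.0560014 ] [0.59999935 0.25315334 0.32777595] [0.5331514  0.19818523 0.30570691]
green [282 184  33  10 273] [297.52380952 188.3992674 ] 0.0626031419832742 [0.51768809 0.21232524 0.06260314] [0.51777572 0.21256735 0.064     ]
red [282 238  32  10 254] [297.7480315  242.54330709] 0.06255896526442942 [0.51408243 0.16127965 0.06255897] [0.51418966 0.16176779 0.064     ]
axis deg 85.9620551555274 mid [0.51598269 0.18716757 0.064     ] 0.05092597115104932
wood z 0.008304300418693816
((0.515485942363739, 0.18924227356910706), (0.08879221230745316, 0.06795044988393784), 85.36644744873047)
handle 1423 [0.51679601 0.18956377 0.06221053] ((0.5179369449615479, 0.20829078555107117), (0.08459742367267609, 0.027657223865389824), 85.07133483886719)
```

```bash
python3 -m handwheel '[[-0.1,0,-0.2,-0.005],[-0.1,0,-0.4,-0.007],[-0.1,0,-0.4,-0.007],[-0.1,0,-0.4,-0.007]]'
python3 - <<'E'
from h import *
snap("wrist","w2")
p,d,W=cloud("w2"); R,t=load("w2")[3:]; print("cam",-R.T@t)
E
```

```text
clock: 2.2
tcp_pos: [0.5154, 0.1903, 0.1364]
orientation: [0.999, -0.037, -0.001, 0.003]
force: [-0.5, 1.1, 0.0]
width: 0.0854
cam [0.52239555 0.26815379 0.31142391]
```

View pics/w2.png

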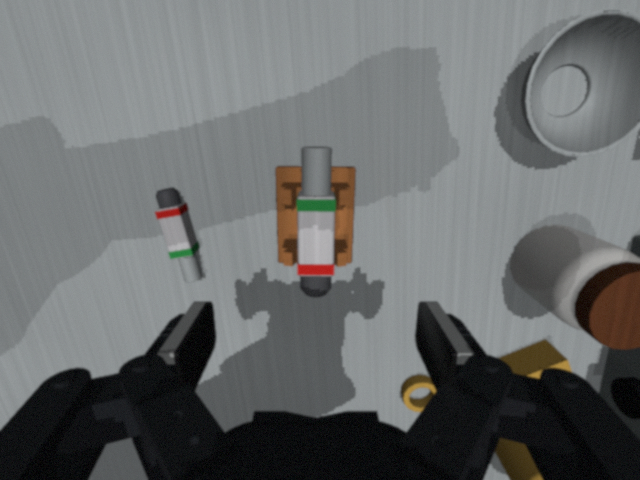

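The gauge at (316,238) is centred between the fingers, whose pads sit at u≈213 and 418. Next I'll check heights by triangulating the bands.

Run:
```python
from g import *
def bands(f):
    p,d,W,m=meas(f,(0.47,0.12),(0.57,0.26)); hsv=cv2.cvtColor(p,cv2.COLOR_RGB2HSV); H,S,V=[hsv[...,i].astype(int) for i in range(3)]
    o=[]
    for k in ((abs(H-70)<20)&(S>80),((H<8)|(H>172))&(S>130)):
        k=k&m&(W[...,2]>.058)
        c=cv2.connectedComponentsWithStats(k.astype(np.uint8)); i=1+np.argmax(c[2][1:,4]); o.append(c[3][i])
    return np.array(o)
def P(f):
    p,d,K,R,t=load(f); return K@np.c_[R,t]
b={f:bands(f) for f in("w1","w2","side0","scene0")}
for a,c in(("w1","w2"),("w2","side0"),("w2","scene0"),("side0","scene0")):
    X=cv2.triangulatePoints(P(a),P(c),b[a].T,b[c].T); X=(X[:3]/X[3]).T; v=X[0]-X[1]; print(a,c,X.round(4),"mid",X.mean(0).round(4),np.degrees(np.arctan2(v[1],v[0])).round(1))
g,r=[ray("w2",*x,0.064) for x in b["w2"]]; print(g,r,(g+r)/2,np.degrees(np.arctan2(*(g-r)[[1,0]])))
```

```text
cam [0.537 0.266 0.371] look [-0.02 -0.31 -0.95]
cam [0.522 0.268 0.311] look [-0.026 -0.31  -0.951]
cam [ 0.264 -0.723  1.006] look [ 0.222  0.656 -0.721]
cam [ 1.375 -0.076  0.647] look [-0.796  0.174 -0.579]
w1 w2 [[0.5182 0.2125 0.064 ]
 [0.514  0.1607 0.0614]] mid [0.5161 0.1866 0.0627] 85.4
w2 side0 [[0.5168 0.2132 0.0653]
 [0.5133 0.1624 0.0651]] mid [0.5151 0.1878 0.0652] 86.2
w2 scene0 [[0.519  0.2138 0.0625]
 [0.5148 0.1629 0.0625]] mid [0.5169 0.1883 0.0625] 85.3
side0 scene0 [[0.5172 0.2157 0.0618]
 [0.514  0.1644 0.062 ]] mid [0.5156 0.1901 0.0619] 86.4
[0.51823117 0.21255498 0.064     ] [0.51396912 0.16180759 0.064     ] [0.51610015 0.18718128 0.064     ] 85.19924768364274
```

```bash
python3 -m handwheel '[[0,-0.02,-0.2,0],[0,-0.02,-0.4,0],[0,-0.02,-0.58,0],[0,-0.02,-0.66,0],[0,-0.02,-0.71,0],[0,-0.02,-0.71,0],[0,-0.02,-0.71,0]]'
python3 - <<'E'
from h import *
snap("wrist","w3")
E
```

```text
clock: 2.95
tcp_pos: [0.5172, 0.1876, 0.032]
orientation: [0.999, -0.038, 0.0, 0.002]
force: [-0.1, -0.6, -0.5]
width: 0.0852
```

View pics/w3.png

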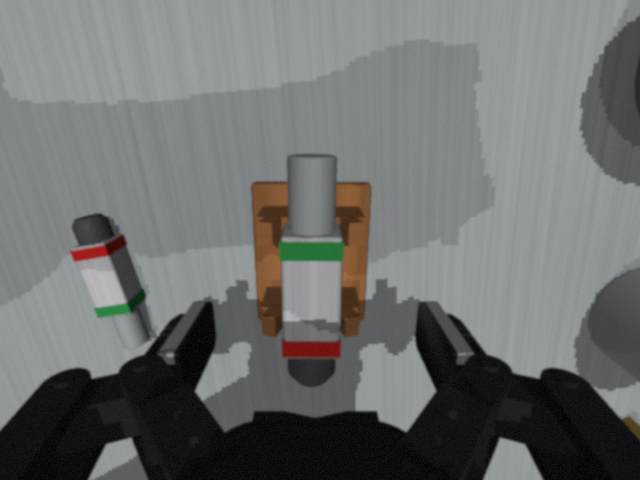

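The fingers straddle the handle (u 283–342, pads centred at 316). Closing now.

```bash
python3 -m handwheel '[[-0.005,0,-0.01,0],[-0.005,0,-0.01,0],[-0.005,0,-0.01,0],[-0.005,0,-0.01,0],[-0.005,0,-0.01,0],[-0.005,0,-0.01,0],[-0.005,0,-0.01,0],[-0.005,0,-0.01,0],[-0.005,0,-0.01,0],[-0.005,0,-0.01,0]]' -1 50; python3 -c "
from h import *
print(ctrl.read_state())
snap('wrist','w3b')"
```

```text
clock: 4.0
tcp_pos: [0.5165, 0.1876, 0.0305]
orientation: [0.999, -0.038, 0.0, 0.002]
force: [0.1, 1.0, 0.3]
width: -0.0001
{'clock': 4.0, 'joints': array([-0.72821947,  0.50854698,  0.37992742,  1.9554983 , -0.26948679,
        0.72741204, -0.26459057]), 'qvel': array([-0.00243513, -0.00014501, -0.00061272,  0.00149229, -0.00196191,
       -0.00162845, -0.00149306]), 'joint_torque': array([ 2.34198124e-04, -5.47154188e+01,  6.50480792e+00, -2.11516446e+01,
        2.33385607e-02,  2.60569992e-03, -2.35637259e-05]), 'tcp_pos': array([0.5165095 , 0.18762755, 0.03051928]), 'orientation': array([ 9.99284716e-01, -3.77711357e-02,  3.87330788e-04,  1.80186378e-03]), 'force': array([0.08299634, 0.95374419, 0.27737436]), 'torque': array([ 0.01066769, -0.01917427,  0.01784484]), 'width': -7.381195781214022e-05}
```

View pics/w3b.png

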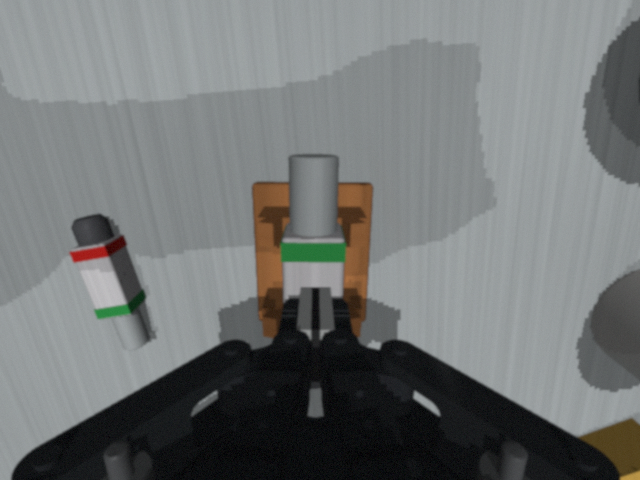

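The fingers shut on nothing: width is 0 and they show in front of the handle. I'll look from outside.

```bash
python3 -c "
from h import *
snap('side','side1');snap('scene','scene1')
a=cv2.imread('pics/side1.png')[130:330,200:400];b=cv2.imread('pics/scene1.png')[130:330,250:450]
cv2.imwrite('pics/x1.png',np.hstack([cv2.resize(a,(400,400),interpolation=2),cv2.resize(b,(400,400),interpolation=2)]))"
```

```text
(no output)
```

View pics/x1.png

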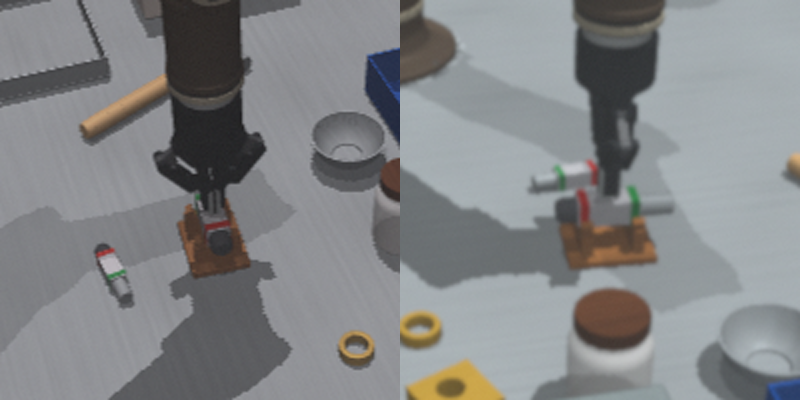

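```bash
python3 -c "
from h import *
p,d,W=cloud('w3b')
for v in range(270,345,6): print(v,W[v,308].round(3),W[v,316].round(3),W[v,323].round(3),p[v,308])
p,d,W=cloud('side1')
for v in range(205,250,3): print(v,[W[v,u].round(3) for u in (302,306,310)],p[v,306])
"
```

```text
270 [0.515 0.203 0.061] [0.519 0.204 0.062] [0.522 0.203 0.062] [158 157 159]
276 [0.515 0.201 0.063] [0.519 0.201 0.062] [0.522 0.201 0.063] [159 158 162]
282 [0.515 0.198 0.063] [0.518 0.198 0.063] [0.521 0.197 0.062] [157 157 159]
288 [0.515 0.198 0.069] [0.518 0.198 0.068] [0.521 0.198 0.069] [89 89 90]
294 [0.515 0.198 0.074] [0.518 0.198 0.074] [0.521 0.197 0.074] [81 84 84]
300 [0.515 0.198 0.079] [0.518 0.198 0.08 ] [0.521 0.198 0.08 ] [81 82 82]
306 [0.515 0.198 0.085] [0.518 0.198 0.084] [0.521 0.197 0.083] [80 80 81]
312 [0.515 0.198 0.089] [0.518 0.197 0.088] [0.521 0.198 0.089] [81 84 83]
318 [0.515 0.198 0.093] [0.518 0.198 0.093] [0.521 0.197 0.093] [79 80 80]
324 [0.515 0.198 0.097] [0.518 0.198 0.097] [0.521 0.198 0.098] [79 81 81]
330 [0.515 0.198 0.1  ] [0.518 0.197 0.1  ] [0.521 0.197 0.101] [129 132 131]
336 [0.516 0.2   0.108] [0.518 0.195 0.1  ] [0.521 0.198 0.106] [93 95 94]
342 [0.516 0.199 0.11 ] [0.518 0.193 0.101] [0.521 0.199 0.11 ] [18 19 23]
205 [array([0.509, 0.179, 0.167]), array([0.518, 0.179, 0.164]), array([0.523, 0.167, 0.172])] [40 39 39]
208 [ar
[... 782 characters left out ...]
, 0.174, 0.096]), array([0.524, 0.18 , 0.087])] [61 61 63]
232 [array([0.507, 0.186, 0.078]), array([0.513, 0.175, 0.086]), array([0.524, 0.179, 0.079])] [66 67 68]
235 [array([0.506, 0.184, 0.071]), array([0.513, 0.175, 0.077]), array([0.525, 0.185, 0.063])] [66 65 67]
238 [array([0.504, 0.181, 0.064]), array([0.513, 0.177, 0.065]), array([0.521, 0.171, 0.068])] [88 86 89]
241 [array([0.501, 0.169, 0.067]), array([0.51 , 0.168, 0.064]), array([0.518, 0.164, 0.065])] [105  72  73]
244 [array([0.499, 0.163, 0.064]), array([0.508, 0.163, 0.061]), array([0.516, 0.157, 0.063])] [103  67  68]
247 [array([0.497, 0.16 , 0.057]), array([0.505, 0.152, 0.062]), array([0.512, 0.145, 0.067])] [54 54 55]
```

Both views put the finger ends at z≈0.066, just above the handle top, while the reported TCP is 0.0305. The real finger ends are therefore about 35 mm short of the reported TCP. I'll open, check the opened fingers, then go lower.

```bash
python3 -m handwheel '[[-0.01,0,0.03,0],[-0.01,0,0.03,0],[-0.01,0,0.03,0],[-0.01,0,0.03,0],[-0.01,0,0.03,0],[-0.01,0,0.03,0],[-0.01,0,0.03,0],[-0.01,0,0.03,0]]' 1; python3 -m handwheel '[[0,0,-0.1,0],[0,0,-0.18,0],[0,0,-0.22,0],[0,0,-0.22,0],[0,0,-0.22,0]]'; python3 -c "
from h import *
print(ctrl.read_state()['force'])
snap('wrist','w4');snap('side','side2');snap('scene','scene2')
a=cv2.imread('pics/side2.png')[130:330,200:400];b=cv2.imread('pics/scene2.png')[130:330,250:450]
cv2.imwrite('pics/x2.png',np.hstack([cv2.resize(a,(400,400),interpolation=2),cv2.resize(b,(400,400),interpolation=2)]))"
```

```text
clock: 4.95
tcp_pos: [0.515, 0.1876, 0.035]
orientation: [0.999, -0.038, 0.0, 0.002]
force: [-0.1, -0.9, -0.0]
width: 0.0854
clock: 5.45
tcp_pos: [0.515, 0.1875, 0.002]
orientation: [0.999, -0.038, 0.0, 0.002]
force: [-1.0, 0.1, 0.4]
width: 0.0853
[-0.98501065  0.09867234  0.43854526]
```

View pics/x2.png

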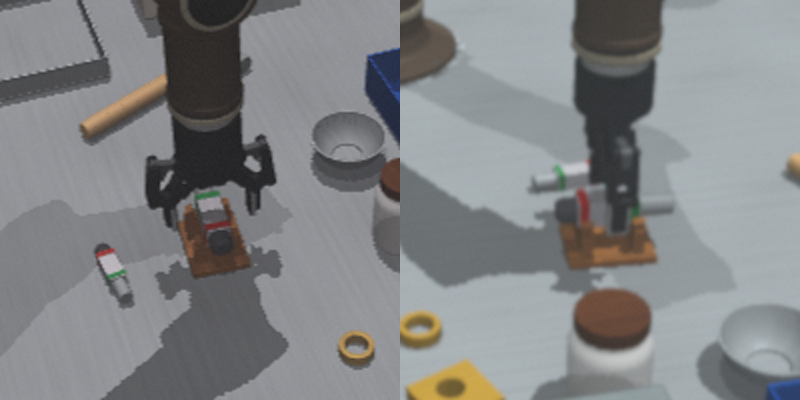

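View pics/w4.png

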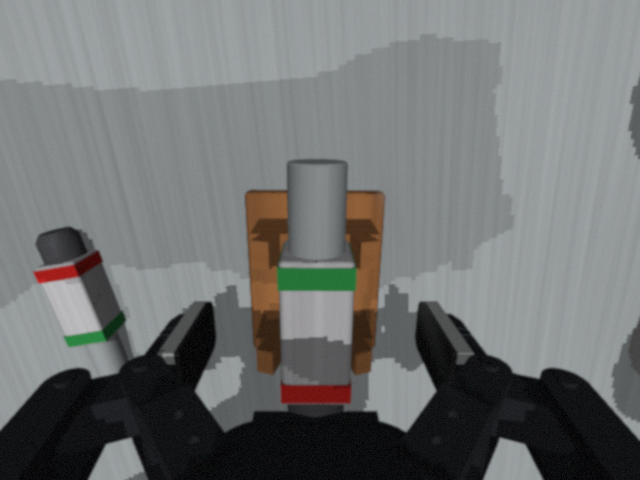

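The fingers are now beside the handle: bands at v≈277 and 393, handle u 280–352, pads at 213 and 418. I'll go down 6 mm more and close.

```bash
python3 -m handwheel '[[0,0,-0.02,0],[0,0,-0.04,0],[0,0,-0.04,0],[0,0,-0.04,0]]'; python3 -m handwheel '[[0,0,0,0],[0,0,0,0],[0,0,0,0],[0,0,0,0],[0,0,0,0],[0,0,0,0],[0,0,0,0],[0,0,0,0]]' -1 50; python3 -c "
from h import *
print(ctrl.read_state()['force'])
snap('wrist','w5');snap('side','side3');snap('scene','scene3')
a=cv2.imread('pics/side3.png')[130:330,200:400];b=cv2.imread('pics/scene3.png')[130:330,250:450]
cv2.imwrite('pics/x3.png',np.hstack([cv2.resize(a,(400,400),interpolation=2),cv2.resize(b,(400,400),interpolation=2)]))"
```

```text
clock: 6.0
tcp_pos: [0.5153, 0.1876, -0.0037]
orientation: [0.999, -0.038, 0.001, 0.002]
force: [0.0, 0.4, -1.1]
width: 0.0854
clock: 6.8
tcp_pos: [0.5154, 0.1877, -0.0035]
orientation: [0.999, -0.038, 0.001, 0.002]
force: [0.1, -0.9, 3.2]
width: 0.0275
[ 0.13127093 -0.8626519   3.22561233]
```

View pics/x3.png

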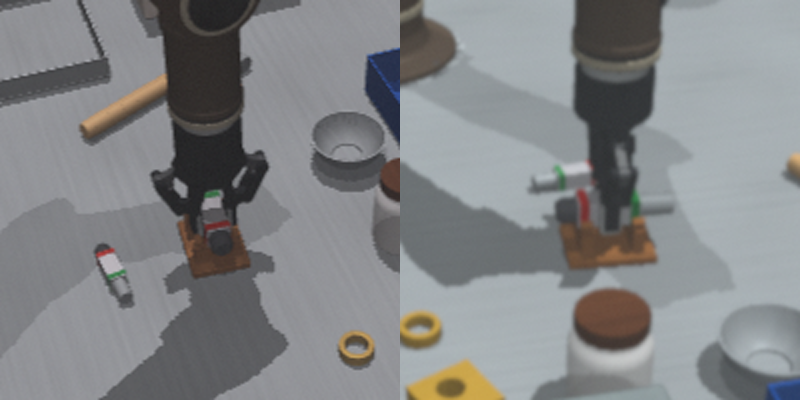

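View pics/w5.png

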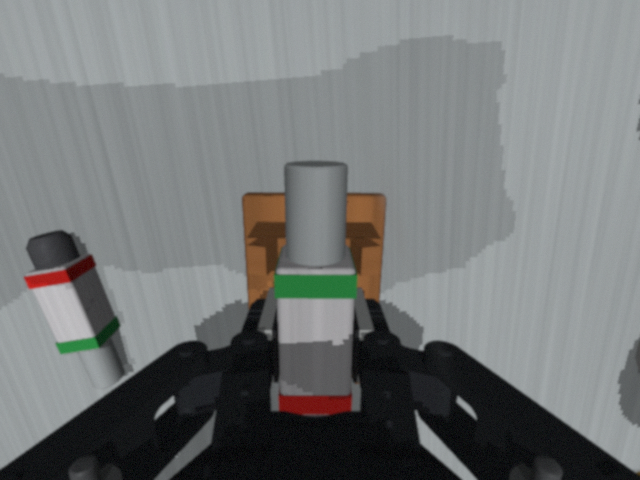

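Gripped at width 27.5 mm (28 mm handle) with both pads on the handle. Lifting.

```bash
python3 -m handwheel '[[0,0,0.05,0],[0,0,0.1,0],[0,0,0.3,0],[0,0,0.5,0],[0,0,0.7,0],[0,0,0.9,0],[0,0,0.9,0],[0,0,0.9,0]]'; python3 -c "
from h import *
print(ray('scene0',105,362,0.0)); print(ctrl.read_state()['force'])
snap('wrist','w6');snap('side','side4')
a=cv2.imread('pics/side4.png')[100:300,200:400];b=cv2.imread('pics/w6.png')[100:500,120:520]
cv2.imwrite('pics/x4.png',np.hstack([cv2.resize(a,(400,380),interpolation=2),b]))"
```

```text
clock: 7.75
tcp_pos: [0.5153, 0.1879, 0.132]
orientation: [0.999, -0.038, 0.001, 0.001]
force: [-0.6, -0.3, -2.7]
width: 0.0273
[ 0.72024414 -0.27727342  0.        ]
[-0.64937374 -0.27968757 -2.73284211]
```

View pics/x4.png

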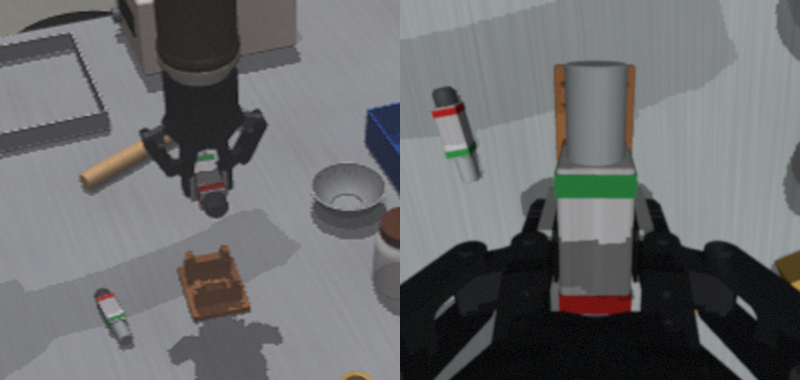

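The gauge is held level and the rest is empty. Travelling to the fixture.

```bash
for i in 1 2 3 ; do :; done; python3 -m handwheel '[[0,-0.2,0.05,0],[0,-0.45,0.05,0],[0,-0.7,0.05,0],[0,-0.95,0.05,0]]'; python3 -m handwheel '[[0,-0.25,0,0],[0,-0.5,0,0],[0,-0.75,0,0],[0,-0.95,0,0]]'; python3 -m handwheel '[[0,-0.25,0,0],[0,-0.5,0,0],[0,-0.75,0,0],[0,-0.95,0,0],[0,-0.95,0,0]]'; python3 -m handwheel '[[0,-0.15,0,0],[0,-0.3,0,0],[0,-0.42,0,0],[0,-0.42,0,0],[0,-0.42,0,0]]'; python3 -c "
from h import *
snap('wrist','w7')"
```

```text
clock: 8.25
tcp_pos: [0.5132, 0.0435, 0.1366]
orientation: [0.999, -0.037, -0.001, 0.003]
force: [1.0, 0.0, -2.3]
width: 0.0273
clock: 8.65
tcp_pos: [0.5119, -0.1014, 0.1354]
orientation: [0.999, -0.038, -0.003, 0.003]
force: [0.3, -0.3, -1.6]
width: 0.027
clock: 9.15
tcp_pos: [0.5098, -0.2491, 0.1342]
orientation: [0.999, -0.042, -0.004, 0.004]
force: [-0.4, 0.5, -2.3]
width: 0.0273
clock: 9.65
tcp_pos: [0.5091, -0.3113, 0.1329]
orientation: [0.999, -0.042, -0.005, 0.004]
force: [-1.0, -0.0, -2.3]
width: 0.0273
```

View pics/w7.png

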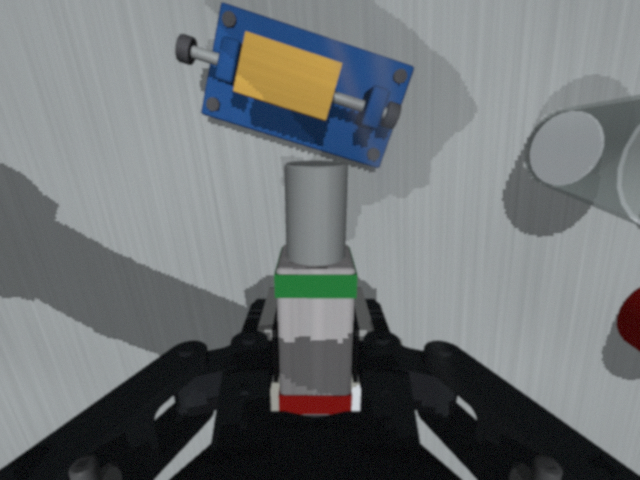

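The wrist view shows the fixture at about (308,85), its long axis slanted about -15° in the image, and the brass block top with corners near (245,32), (341,62), (329,118), (234,92). The gauge points straight up the image.

```bash
cat > blk.py <<'E'
from h import *
def rect(f,mask,z):
    c,_=cv2.findContours(mask.astype(np.uint8),cv2.RETR_EXTERNAL,cv2.CHAIN_APPROX_NONE); c=max(c,key=cv2.contourArea)[:,0]
    P=np.array([ray(f,u,v,z)[:2] for u,v in c]); (cx,cy),(w,h),a=cv2.minAreaRect((P*1000).astype(np.float32))
    if w<h: w,h,a=h,w,a+90
    return np.array([cx,cy])/1000,w,h,((a+90)%180)-90
def run(f,lo=(0.42,-0.3),hi=(0.6,-0.1)):
    p,d,W=cloud(f); hsv=cv2.cvtColor(p,cv2.COLOR_RGB2HSV); H,S,V=[hsv[...,i].astype(int) for i in range(3)]
    m=(W[...,0]>lo[0])&(W[...,0]<hi[0])&(W[...,1]>lo[1])&(W[...,1]<hi[1])&(d>0)
    b=m&(H>10)&(H<26)&(S>90)&(W[...,2]>0.068)&(W[...,2]<.09)
    zt=np.median(W[b][:,2]); print("block top z",zt); 
    print("block(z=.078)",rect(f,b,0.078),"zt",rect(f,b,zt))
    bl=m&(abs(H-110)<14)&(S>110)&(W[...,2]<0.03); print("base z",np.median(W[bl][:,2]))
    k=cv2.morphologyEx(((bl|b|(m&(W[...,2]>.014)))).astype(np.uint8),cv2.MORPH_OPEN,np.ones((3,3)))
    Q=W[bl][:,:2]; r=cv2.minAreaRect((Q*1000).astype(np.float32)); print("base cloud rect",r)
    return W,m,b,bl
if __name__=="__main__":
    import sys; run(sys.argv[1])
E
python3 blk.py w7; python3 blk.py side0;python3 blk.py scene0
python3 - <<'E'
from h import *
p,d,W=cloud("w7"); s=ctrl.read_state(); print(s['tcp_pos'],s['orientation'])
# plug & handle edges
g=p.astype(int).sum(2)
for v in (180,200,220,240,265,310,340):
    zz=W[v,250:390,2]; ok=np.where(zz>0.15)[0]+250; print(v,ok.min(),ok.max(),W[v,ok.min()+2].round(4),W[v,ok.max()-2].round(4),W[v,(ok.min()+ok.max())//2].round(4))
hsv=cv2.cvtColor(p,cv2.COLOR_RGB2HSV); H,S,V=[hsv[...,i].astype(int) for i in range(3)]
for n,k in(("g",(abs(H-70)<20)&(S>80)),("r",((H<8)|(H>172))&(S>130))):
    k=k&(W[...,2]>.15); print(n,W[k].mean(0),W[k].min(0),W[k].max(0))
E
```

```text
block top z 0.07626919126436743
block(z=.078) (array([ 0.50112012, -0.20495129]), 59.542137145996094, 33.509761810302734, -21.48326873779297) zt (array([ 0.50099222, -0.20473827]), 59.99080276489258, 33.76226043701172, -21.48326873779297)
base z 0.01824512604652735
base cloud rect ((509.2402038574219, -208.07046508789062), (79.08751678466797, 148.75042724609375), 68.4236831665039)
block top z 0.07882689297787299
block(z=.078) (array([ 0.49874326, -0.20663406]), 57.80501174926758, 41.49393081665039, -22.827049255371094) zt (array([ 0.49853424, -0.2070943 ]), 57.753509521484375, 41.456947326660156, -22.827072143554688)
base z 0.0211454619766887
base cloud rect ((508.4220886230469, -208.93646240234375), (81.13538360595703, 148.02293395996094), 68.0806655883789)
block top z 0.07774780523363507
block(z=.078) (array([ 0.50926483, -0.20137895]), 72.23955535888672, 40.47709655761719, -21.488990783691406) zt (array([ 0.50888071, -0.20143462]), 72.27163696289062, 40.49504852294922, -21.488990783691406)
base z 0.01954785241554443
base cloud rect ((512.7279663085938, -204.59030151367188), (79.50
[... 302 characters left out ...]
7 -0.2569  0.195 ]
220 286 346 [ 0.5048 -0.2644  0.19  ] [ 0.5244 -0.2663  0.1892] [ 0.5147 -0.2638  0.1952]
240 286 345 [ 0.5039 -0.272   0.1894] [ 0.5236 -0.2735  0.1896] [ 0.5138 -0.2709  0.1952]
265 277 354 [ 0.5004 -0.2791  0.1951] [ 0.526  -0.2813  0.1947] [ 0.513  -0.2798  0.196 ]
310 250 382 [ 0.4854 -0.3024  0.1837] [ 0.5371 -0.3069  0.183 ] [ 0.5121 -0.2956  0.1991]
340 250 389 [ 0.4918 -0.2964  0.2136] [ 0.5347 -0.3011  0.2117] [ 0.5121 -0.3082  0.1989]
g [ 0.51169043 -0.29396518  0.22324341] [ 0.44907502 -0.32699691  0.16984861] [ 0.57515653 -0.23322521  0.30767694]
r [ 0.50858307 -0.33318941  0.20350167] [ 0.49257414 -0.34307483  0.19724149] [ 0.55551936 -0.23322521  0.30767694]
```

```bash
python3 -m handwheel '[[-0.15,0.05,0,-0.045],[-0.3,0.1,0,-0.093],[-0.3,0.1,0,-0.093],[-0.3,0.1,0,-0.093],[-0.3,0.1,0,-0.093]]'; python3 -m handwheel '[[0,0,-0.2,0],[0,0,-0.4,0],[0,0,-0.6,0],[0,0,-0.75,0],[0,0,-0.84,0],[0,0,-0.84,0],[0,0,-0.84,0]]'; python3 -c "
from h import *
snap('wrist','w8');s=ctrl.read_state();print(s['tcp_pos'],s['orientation'],s['force'])
snap('side','side5');snap('scene','scene5')
a=cv2.imread('pics/side5.png')[300:450,250:450];b=cv2.imread('pics/scene5.png')[180:330,60:260]
cv2.imwrite('pics/x5.png',np.hstack([cv2.resize(a,(400,300),interpolation=2),cv2.resize(b,(400,300),interpolation=2)]))"; python3 blk.py w8
```

```text
clock: 10.2
tcp_pos: [0.4657, -0.2949, 0.1332]
orientation: [0.983, -0.185, -0.005, 0.003]
force: [0.1, 0.7, -2.3]
width: 0.0272
clock: 10.9
tcp_pos: [0.4662, -0.2954, 0.0077]
orientation: [0.983, -0.184, -0.004, 0.003]
force: [1.2, 0.1, -1.4]
width: 0.0271
[ 0.46652232 -0.29552493  0.00815699] [ 0.98283109 -0.18443768 -0.00401344  0.00311076] [-0.4001615  -0.93668323 -2.45056153]
block top z 0.07630501303330224
block(z=.078) (array([ 0.50004349, -0.20703036]), 59.01121139526367, 29.090717315673828, -21.430648803710938) zt (array([ 0.5000929 , -0.20677399]), 59.96839141845703, 29.56256866455078, -21.43067169189453)
base z 0.018292037705981493
base cloud rect ((504.0111999511719, -211.22557067871094), (69.42274475097656, 156.60523986816406), 68.66165924072266)
```

View pics/w8.png

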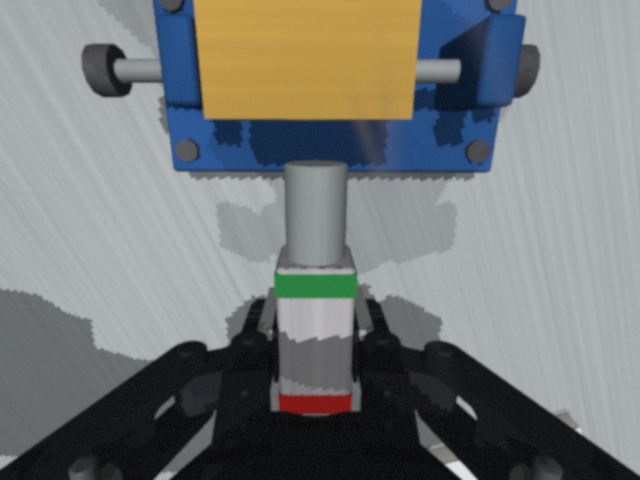

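View pics/x5.png

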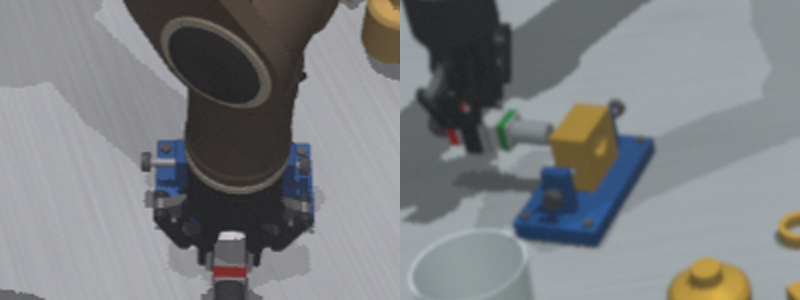

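```bash
cat > lat.py <<'E'
from h import *
import sys
def lat(f):
    p,d,W=cloud(f); s=None
    hsv=cv2.cvtColor(p,cv2.COLOR_RGB2HSV); H,S,V=[hsv[...,i].astype(int) for i in range(3)]
    b=(H>10)&(H<26)&(S>90)&(W[...,2]>0.07)&(W[...,2]<.09)
    def subrow(sig,i0,i1):  # subpixel step location by gradient centroid
        g=np.abs(np.gradient(sig[i0:i1+1].astype(float))); g[g<g.max()*.25]=0; return i0+(g*np.arange(len(g))).sum()/g.sum()
    # block side edges, rays on z=.078
    L=[];Rr=[]
    sat=hsv[...,1].astype(float)
    for v in range(20,105,4):
        c=np.where(b[v])[0]
        if len(c)<30: continue
        L.append(ray(f,c.min()-.5,v,.078)[:2]); Rr.append(ray(f,c.max()+.5,v,.078)[:2])
    L=np.array(L);Rr=np.array(Rr)
    dL=cv2.fitLine(L.astype(np.float32),2,0,1e-4,1e-4).ravel(); dR=cv2.fitLine(Rr.astype(np.float32),2,0,1e-4,1e-4).ravel()
    def ang(x): return np.degrees(np.arctan2(x[1],x[0]))%180
    # front edge: bottom of block mask per column
    F=[]
    for u in range(215,405,3):
        r=np.where(b[:,u])[0]
        if len(r): F.append(ray(f,u,r.max()+.5,.078)[:2])
    F=np.array(F); dF=cv2.fitLine(F.astype(np.float32),2,0,1e-4,1e-4).ravel()
    print("edge dirs",ang(dL).round(2),ang(dR).round(2),"front+90",((ang(dF)+90)%180).round(2),"width",end=" ")
    a=np.radians(((ang(dF)+90)%180)); ax=np.array([np.cos(a),np.sin(a)]); n=np.array([ax[1],-ax[0]])
    bl=(dL[2:]@n+dR[2:]@n)/2
    print(((dR[2:]-dL[2:])@n).round(4),"front pt along",(dF[2:]@ax).round(4))
    # plug silhouette edges: axis at height z above; width 22.4
    z0=W[...,2]
    C=[]
    for v in range(172,245,4):
        c=np.where((z0[v,240:400]>.045)&(z0[v,240:400]<.1))[0]+240
        if len(c): C.append((v,c.min()-.5,c.max()+.5))
    C=np.array(C); top=np.median([W[int(v),int((l+r)/2)][2] for v,l,r in C]); za=top-.0095
    P=np.array([(ray(f,(l+r)/2,v,za))[:2] for v,l,r in C]); wid=np.array([np.linalg.norm(ray(f,l,v,za)-ray(f,r,v,za)) for v,l,r in C])
    dP=cv2.fitLine(P.astype(np.float32),2,0,1e-4,1e-4).ravel()
    print("plug top z",top.round(4),[W[int(v),316][2].round(4) for v,l,r in C[::4]],"dir",ang(dP).round(2),"wid",np.median(wid).round(4),"lat plug-block (along n=+right) mm",((P@n).mean()-bl)*1000, "n",n.round(3),"ax",ax.round(3))
    H2=np.median(z0[320:345,300:330]); print("handle top",H2, "tip along",(ray(f,316,163,za)[:2]@ax).round(4))
if __name__=="__main__": lat(sys.argv[1])
E
python3 lat.py w8
```

```text
edge dirs 68.49 69.24 front+90 61.12 width 0.0584 front pt along 0.0448
plug top z 0.0704 [np.float64(0.0702), np.float64(0.0706), np.float64(0.0698), np.float64(0.0709), np.float64(0.07)] dir 68.26 wid 0.0221 lat plug-block (along n=+right) mm 8.135987333918626 n [ 0.876 -0.483] ax [0.483 0.876]
handle top 0.0734646473701803 tip along 0.0321
```

```bash
sed -i 's/a=np.radians(((ang(dF)+90)%180))/a=np.radians(68.5)/' lat.py; python3 lat.py w8
python3 - <<'E'
from h import *
p,d,W=cloud('w8'); hsv=cv2.cvtColor(p,cv2.COLOR_RGB2HSV)
for v in (30,60,90,105): 
    c=np.where((hsv[v,:,0]>10)&(hsv[v,:,0]<26)&(hsv[v,:,1]>90))[0]; print(v,c.min(),c.max(),W[v,c.min()+1].round(4),W[v,c.max()-1].round(4))
for u in (220,260,300,340,380,405): 
    c=np.where((hsv[:200,u,0]>10)&(hsv[:200,u,0]<26)&(hsv[:200,u,1]>90))[0]; print(u,c.min(),c.max(),W[c.max()-1,u].round(4))
E
```

```text
edge dirs 68.49 69.24 front+90 61.12 width 0.0589 front pt along -0.025
plug top z 0.0704 [np.float64(0.0702), np.float64(0.0706), np.float64(0.0698), np.float64(0.0709), np.float64(0.07)] dir 68.26 wid 0.0221 lat plug-block (along n=+right) mm 2.412371181771511 n [ 0.93  -0.367] ax [0.367 0.93 ]
handle top 0.0734646473701803 tip along -0.0381
30 195 418 [ 0.472  -0.1839  0.062 ] [ 0.5303 -0.2103  0.0766]
60 198 415 [ 0.4723 -0.1952  0.0758] [ 0.5277 -0.2169  0.0761]
90 201 413 [ 0.4698 -0.2026  0.0769] [ 0.5248 -0.2241  0.0769]
105 202 412 [ 0.4633 -0.2034  0.0587] [ 0.5234 -0.2277  0.0771]
220 0 119 [ 0.4711 -0.2111  0.0764]
260 0 119 [ 0.4819 -0.2153  0.0764]
300 0 120 [ 0.4912 -0.2188  0.043 ]
340 0 119 [ 0.5035 -0.2237  0.076 ]
380 0 119 [ 0.5142 -0.2279  0.0763]
405 0 118 [ 0.521  -0.2303  0.0763]
```

The gauge is parallel to the bore within 0.5°. It is 2.4 mm too far to the right and about 5 mm high, so I'll correct both.

```bash
python3 -m handwheel '[[-0.015,0.006,-0.035,0.001],[-0.015,0.006,-0.035,0.001],[-0.015,0.006,-0.035,0.001],[-0.015,0.006,-0.035,0.001]]'; python3 -c "
from h import *
s=ctrl.read_state();print(s['tcp_pos'],s['orientation'],s['force']); snap('wrist','w9')"; python3 lat.py w9
```

```text
clock: 11.45
tcp_pos: [0.4645, -0.2945, 0.0033]
orientation: [0.983, -0.183, -0.004, 0.003]
force: [0.3, 0.3, -2.6]
width: 0.0271
[ 0.46447765 -0.29452118  0.00330153] [ 0.98312563 -0.18287088 -0.00357204  0.00307817] [ 0.31318638  0.29134648 -2.58092496]
edge dirs 68.66 69.13 front+90 60.46 width 0.0589 front pt along -0.0251
plug top z 0.0659 [np.float64(0.0652), np.float64(0.0665), np.float64(0.0653), np.float64(0.0657), np.float64(0.0665)] dir 68.55 wid 0.0221 lat plug-block (along n=+right) mm 0.23204198312221092 n [ 0.93  -0.367] ax [0.367 0.93 ]
handle top 0.06902779412335325 tip along -0.038
```

```bash
python3 -m handwheel '[[0.01,0.03,-0.003,0],[0.023,0.062,-0.003,0],[0.023,0.062,-0.003,0],[0.023,0.062,-0.003,0]]'; python3 -c "
from h import *
s=ctrl.read_state();print(s['tcp_pos'],s['orientation'],s['force']); snap('wrist','w10')"; python3 lat.py w10
```

```text
clock: 11.9
tcp_pos: [0.4681, -0.2849, 0.0028]
orientation: [0.983, -0.183, -0.004, 0.003]
force: [1.1, -0.5, -2.6]
width: 0.0275
[ 0.4680851  -0.28489325  0.00278235] [ 0.98319146 -0.18251576 -0.00361988  0.00307435] [ 1.09427124 -0.47856761 -2.5866534 ]
edge dirs 68.28 68.89 front+90 68.6 width 0.0588 front pt along -0.0236
plug top z 0.0657 [np.float64(0.0654), np.float64(0.0664), np.float64(0.0645), np.float64(0.0663), np.float64(0.0661)] dir 68.58 wid 0.0221 lat plug-block (along n=+right) mm 0.09741241075356122 n [ 0.93  -0.367] ax [0.367 0.93 ]
handle top 0.068603335323967 tip along -0.0277
```

View pics/w10.png

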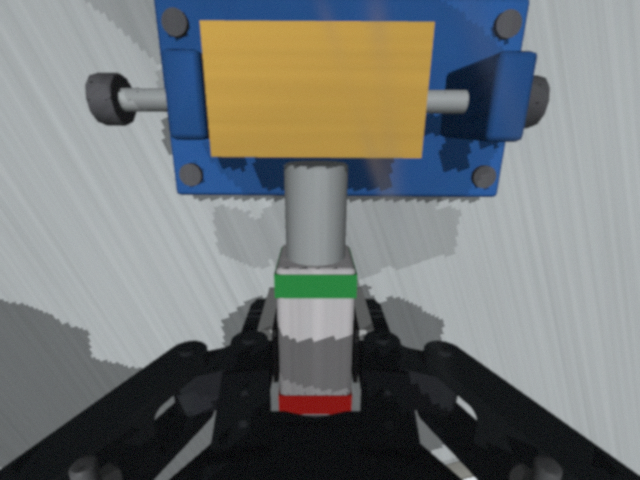

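The plug (u 285–347, axis 316) is in line with the block middle (u≈316). Advancing slowly into the mouth.

```bash
python3 -m handwheel '[[0.0025,0.006,0,0],[0.005,0.012,0,0],[0.0075,0.018,0,0],[0.01,0.025,0,0],[0.01,0.025,0,0]]'; python3 -m handwheel '[[0.0012,0.003,0,0],[0.0025,0.006,0,0],[0.0037,0.009,0,0],[0.005,0.012,0,0]]'
```

```text
clock: 12.45
tcp_pos: [0.4695, -0.2812, 0.0028]
orientation: [0.983, -0.183, -0.004, 0.003]
force: [0.5, -0.5, -2.5]
width: 0.0275
clock: 12.85
tcp_pos: [0.4703, -0.2794, 0.0028]
orientation: [0.983, -0.183, -0.004, 0.003]
force: [-0.2, 0.5, -1.9]
width: 0.0276
```

```bash
python3 -m handwheel '[[0.0025,0.006,0,0],[0.005,0.012,0,0],[0.0075,0.018,0,0],[0.01,0.025,0,0],[0.01,0.025,0,0]]'; python3 -c "
from h import *
s=ctrl.read_state();print(s['force']); snap('wrist','w11')"
```

```text
clock: 13.35
tcp_pos: [0.472, -0.2754, 0.0028]
orientation: [0.983, -0.182, -0.004, 0.003]
force: [0.4, 0.4, -2.2]
width: 0.0276
[ 0.43861347  0.38572983 -2.20905905]
```

View pics/w11.png

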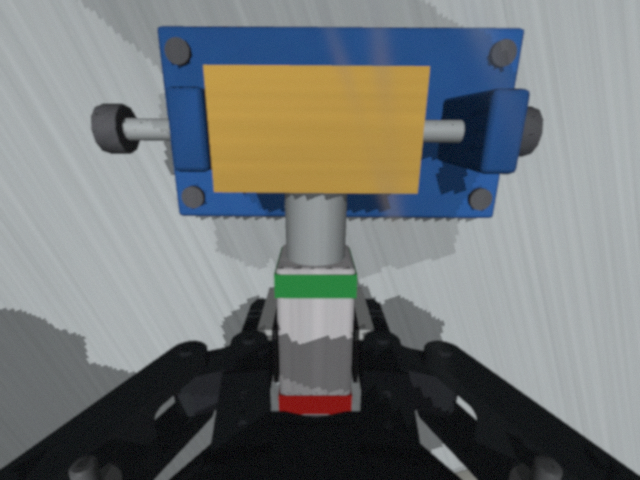

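The plug is about 7 mm in and still centred (block 214–419, plug 316) with no force. Continuing.

```bash
python3 -m handwheel '[[0.0049,0.0124,0,0],[0.0098,0.0248,0,0],[0.0147,0.0372,0,0],[0.0196,0.0496,0,0],[0.0245,0.062,0,0],[0.0245,0.062,0,0]]'; python3 -c "
from h import *
s=ctrl.read_state();print(s['force'])"
```

```text
clock: 14.0
tcp_pos: [0.4757, -0.2658, 0.0028]
orientation: [0.983, -0.182, -0.004, 0.003]
force: [-0.3, -0.2, -2.7]
width: 0.0273
[-0.25159357 -0.24970925 -2.7261206 ]
```

```bash
python3 -m handwheel '[[0.0049,0.0124,0,0],[0.0098,0.0248,0,0],[0.0147,0.0372,0,0],[0.0196,0.0496,0,0],[0.0245,0.062,0,0],[0.0245,0.062,0,0]]'; python3 -c "
from h import *
s=ctrl.read_state();print(s['force']); snap('wrist','w12')"
```

```text
clock: 14.6
tcp_pos: [0.4796, -0.256, 0.0027]
orientation: [0.983, -0.182, -0.004, 0.003]
force: [0.9, 0.3, -3.2]
width: 0.0271
[ 0.94397202  0.26870441 -3.204328  ]
```

View pics/w12.png

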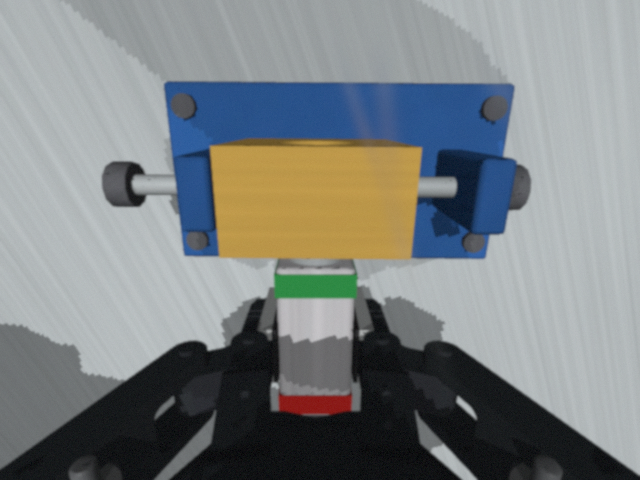

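Only a few mm remain between the handle and the block face, so I'll feel for contact.

```bash
python3 -m handwheel '[[0.0025,0.006,0,0],[0.005,0.012,0,0],[0.0075,0.018,0,0],[0.0098,0.025,0,0]]'; python3 -m handwheel '[[0.0012,0.003,0,0],[0.0025,0.006,0,0],[0.0025,0.006,0,0]]';python3 -c "
from h import *
s=ctrl.read_state();print(s['tcp_pos'],s['force'])"
```

```text
clock: 15.05
tcp_pos: [0.481, -0.2525, 0.0028]
orientation: [0.983, -0.182, -0.004, 0.003]
force: [-0.5, 0.3, -2.2]
width: 0.0274
clock: 15.35
tcp_pos: [0.4814, -0.2515, 0.0027]
orientation: [0.983, -0.182, -0.004, 0.003]
force: [0.3, 0.2, -2.9]
width: 0.0272
[ 0.48140118 -0.25149328  0.00274043] [ 0.30761938  0.21768928 -2.90739354]
```

```bash
python3 -m handwheel '[[0.0012,0.003,0,0],[0.0025,0.006,0,0],[0.0025,0.006,0,0]]'; python3 -c "
from h import *
s=ctrl.read_state();print(s['tcp_pos'],s['force']); snap('wrist','w13')
a=cv2.imread('pics/w13.png')[200:330,240:400]; cv2.imwrite('pics/x13.png',cv2.resize(a,(800,600),interpolation=2))"
```

```text
clock: 15.65
tcp_pos: [0.4818, -0.2506, 0.0027]
orientation: [0.983, -0.182, -0.004, 0.003]
force: [-0.5, 0.2, -2.0]
width: 0.0272
[ 0.48176772 -0.25056612  0.00272132] [-0.53520121  0.19189592 -2.02956685]
```

View pics/x13.png

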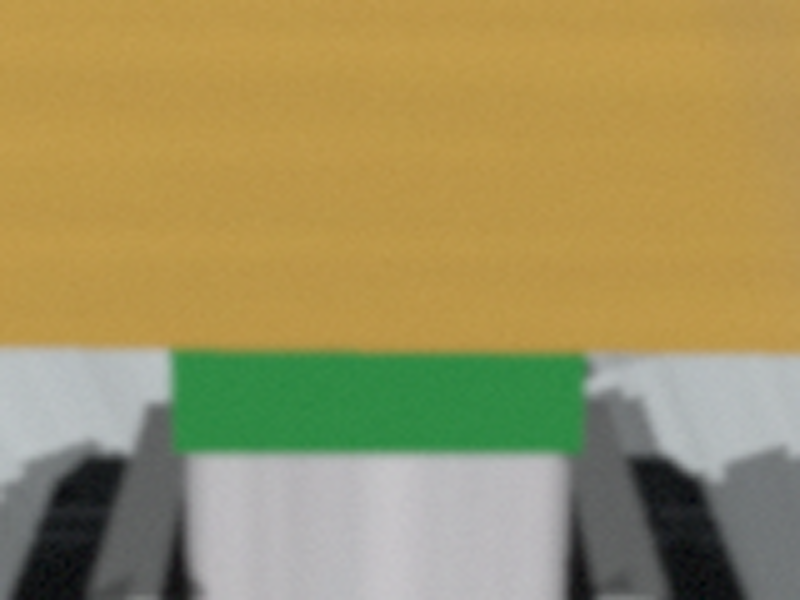

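The block edge now meets the green band in the picture, but there is no contact force yet. Continuing in 1 mm steps.

```bash
python3 -m handwheel '[[0.0012,0.003,0,0],[0.0025,0.006,0,0],[0.0025,0.006,0,0]]'; python3 -c "
from h import *
s=ctrl.read_state();print(s['tcp_pos'],s['force'])"
```

```text
clock: 16.0
tcp_pos: [0.4821, -0.2497, 0.0028]
orientation: [0.983, -0.182, -0.004, 0.003]
force: [-0.5, -0.1, -2.5]
width: 0.0271
[ 0.48214026 -0.24973208  0.00275179] [-0.50535889 -0.13644947 -2.46014592]
```

```bash
python3 -m handwheel '[[0.0012,0.003,0,0],[0.0025,0.006,0,0],[0.0025,0.006,0,0]]'; python3 -c "
from h import *
s=ctrl.read_state();print(s['tcp_pos'],s['force'])"
```

```text
clock: 16.3
tcp_pos: [0.4822, -0.2496, 0.0028]
orientation: [0.983, -0.182, -0.004, 0.003]
force: [-2.3, -3.9, -2.9]
width: 0.027
[ 0.48215105 -0.24964414  0.00276866] [-2.30200308 -3.92531347 -2.89132834]
```

Contact at about 4.5 N along the bore: the handle has met the block. I'll hold briefly and then confirm.

```bash
python3 -m handwheel '[[0.0006,0.0015,0,0],[0.0006,0.0015,0,0],[0.0006,0.0015,0,0],[0.0006,0.0015,0,0]]'; python3 -c "
from h import *
s=ctrl.read_state();print(s['tcp_pos'],s['force']); snap('wrist','w14'); snap('scene','scene14')
a=cv2.imread('pics/scene14.png')[180:330,60:260]; cv2.imwrite('pics/x14.png',cv2.resize(a,(800,600),interpolation=2))"
```

```text
clock: 16.7
tcp_pos: [0.4822, -0.2497, 0.0028]
orientation: [0.983, -0.183, -0.004, 0.004]
force: [-2.2, -3.4, -3.7]
width: 0.027
[ 0.48215237 -0.24965092  0.00278104] [-2.2157862  -3.38359511 -3.74467176]
```

View pics/x14.png

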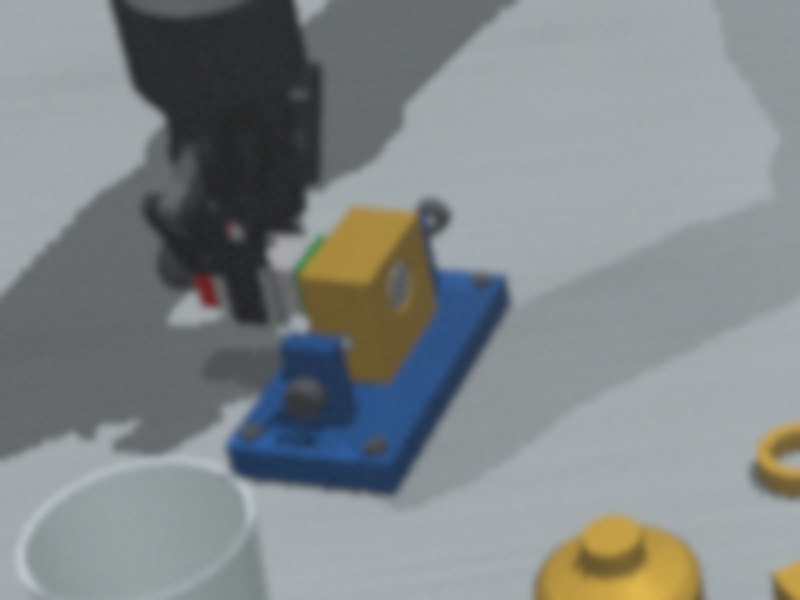

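The plug is flush in the far mouth and the handle is against the block, so the go end is home. Drawing it out along the bore axis.

```bash
python3 -m handwheel '[[-0.0049,-0.0124,0,0],[-0.0147,-0.0372,0,0],[-0.027,-0.068,0,0],[-0.039,-0.099,0,0],[-0.0513,-0.13,0,0],[-0.0636,-0.161,0,0],[-0.0758,-0.192,0,0],[-0.088,-0.223,0,0],[-0.1,-0.254,0,0],[-0.11,-0.279,0,0],[-0.12,-0.304,0,0],[-0.12,-0.304,0,0]]'; python3 -c "
from h import *
s=ctrl.read_state();print(s['tcp_pos'],s['force']); snap('wrist','w15')"
```

```text
clock: 18.0
tcp_pos: [0.4638, -0.296, 0.0028]
orientation: [0.983, -0.183, -0.004, 0.004]
force: [0.3, 0.7, -1.9]
width: 0.0273
[ 0.46381825 -0.29600133  0.00283136] [ 0.27766984  0.70079174 -1.93238913]
```

View pics/w15.png

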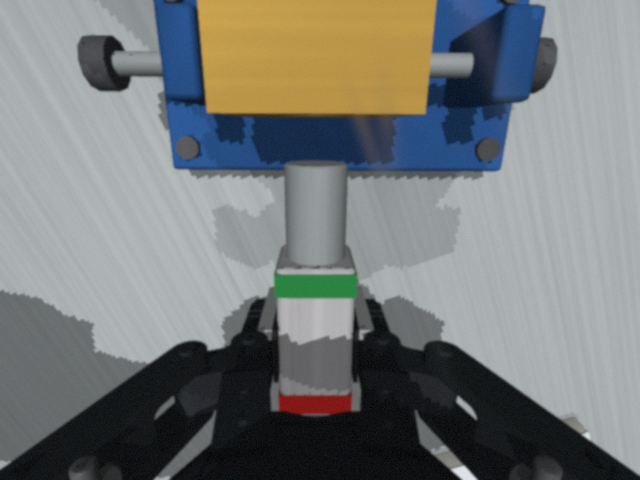

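The go end is fully out. I'll lift over the fixture to the +y side so the no-go end faces the other mouth.

```bash
python3 -m handwheel '[[0,0,0.2,0],[0,0,0.4,0],[0,0,0.5,0],[0,0,0.5,0],[0,0,0.5,0]]';python3 -m handwheel '[[0.06,0.15,0,0],[0.14,0.36,0,0],[0.225,0.57,0,0],[0.225,0.57,0,0]]';python3 -m handwheel '[[0.08,0.21,0,0],[0.16,0.42,0,0],[0.225,0.57,0,0],[0.225,0.57,0,0],[0.225,0.57,0,0]]'; python3 -c "
from h import *
s=ctrl.read_state();t=s['tcp_pos'];print(t,s['orientation'],s['force']); print('to go',(np.array([.5314,-.1246,.0028])-t)/.15); snap('wrist','w16');snap('side','side16')"
```

```text
clock: 18.55
tcp_pos: [0.464, -0.2948, 0.0771]
orientation: [0.983, -0.182, -0.004, 0.003]
force: [-0.4, 0.0, -3.0]
width: 0.0273
clock: 18.95
tcp_pos: [0.4989, -0.2033, 0.075]
orientation: [0.984, -0.179, -0.005, 0.002]
force: [0.2, -0.1, -2.8]
width: 0.0274
clock: 19.45
tcp_pos: [0.5319, -0.1174, 0.0737]
orientation: [0.984, -0.178, -0.006, 0.002]
force: [0.4, -1.0, -2.6]
width: 0.0271
[ 0.53191643 -0.11740939  0.07368695] [ 0.98397882 -0.17816004 -0.0062941   0.00225223] [ 0.41842388 -1.02082071 -2.5591796 ]
to go [-0.00344288 -0.04793738 -0.47257965]
```

View pics/side16.png

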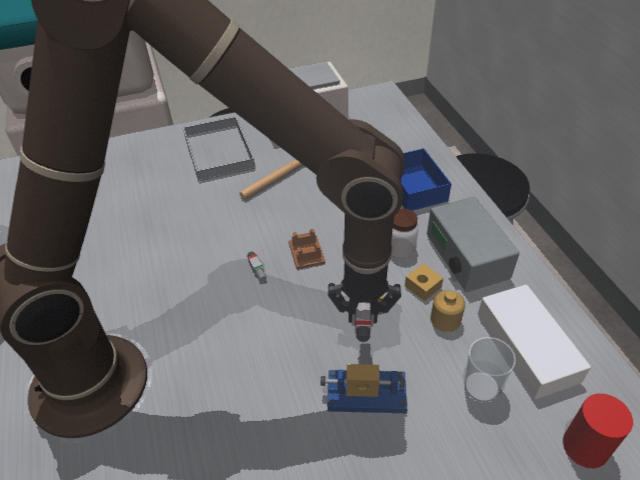

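```bash
python3 -m handwheel '[[-0.003,-0.045,-0.15,-0.003],[-0.003,-0.045,-0.3,-0.003],[-0.003,-0.045,-0.42,-0.003],[-0.003,-0.045,-0.472,-0.003],[-0.003,-0.045,-0.472,-0.003],[-0.003,-0.045,-0.472,-0.003]]'; python3 -c "
from h import *
s=ctrl.read_state();t=s['tcp_pos'];print(t,s['orientation'],s['force']); e=t-np.array([.5001,-.2041,.0028]); ax=np.array([.367,.93,0]); n=np.array([.93,-.367,0]);print('along',e@ax,'lat',e@n,'z',e[2]); snap('wrist','w17');snap('side','side17');snap('scene','scene17')
a=cv2.imread('pics/side17.png')[300:450,270:470];b=cv2.imread('pics/scene17.png')[170:320,70:270]
cv2.imwrite('pics/x17.png',np.hstack([cv2.resize(a,(400,300),interpolation=2),cv2.resize(b,(400,300),interpolation=2)]))"
```

```text
clock: 20.15
tcp_pos: [0.5314, -0.1265, 0.004]
orientation: [0.983, -0.185, -0.006, 0.002]
force: [0.9, -0.3, -3.2]
width: 0.0277
[ 0.53143622 -0.12649684  0.00396592] [ 0.98277328 -0.18471281 -0.00564332  0.00245205] [ 0.88553383 -0.31856815 -3.23788964]
along 0.08367133165527274 lat 0.0006623224005741199 z 0.0011659240897199494
```

View pics/x17.png

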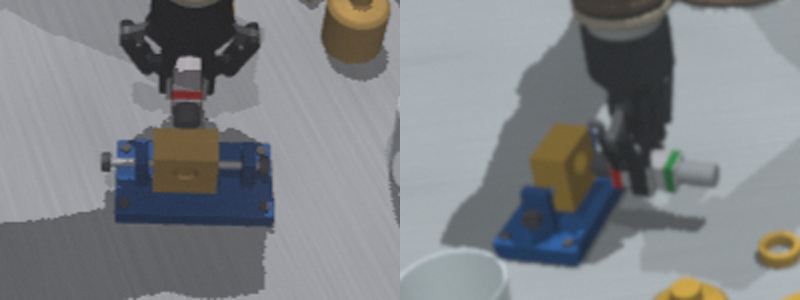

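View pics/w17.png

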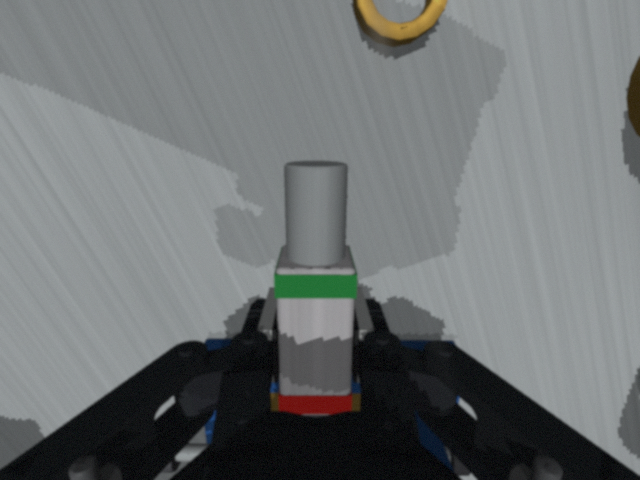

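In the side view the no-go nose (crop u≈187) lines up with the block middle (≈185). It is 15 mm off the mouth. Approaching with small corrections.

```bash
python3 -m handwheel '[[-0.015,-0.024,-0.0075,0.001],[-0.025,-0.048,-0.0075,0.001],[-0.033,-0.073,-0.0075,0.001],[-0.033,-0.073,-0.0075,0.001],[-0.033,-0.073,-0.0075,0.001]]'
cat > e.py <<'E'
from h import *
s=ctrl.read_state();t=s['tcp_pos']; e=t-np.array([.5001,-.2041,.0028]); ax=np.array([.367,.93,0]); n=np.array([.93,-.367,0]);print(s['orientation'],'along',e@ax*1e3,'lat',e@n*1e3,'z',e[2]*1e3,'F',s['force'],'Fax',s['force']@ax)
E
python3 e.py
```

```text
clock: 20.8
tcp_pos: [0.5269, -0.1371, 0.0033]
orientation: [0.983, -0.183, -0.005, 0.002]
force: [0.5, -0.3, -2.3]
width: 0.0274
[ 0.98310291 -0.18296968 -0.00509463  0.00219264] along 72.18407953416731 lat 0.3604258434376254 z 0.49813691977225155 F [ 0.53951802 -0.27956486 -2.29052848] Fax -0.06199220204063954
```

```bash
python3 -m handwheel '[[-0.004,-0.006,-0.004,0],[-0.007,-0.012,-0.004,0],[-0.0095,-0.018,-0.004,0],[-0.012,-0.024,-0.004,0],[-0.012,-0.024,-0.004,0]]'; python3 e.py
```

```text
clock: 21.3
tcp_pos: [0.5251, -0.1408, 0.0027]
orientation: [0.983, -0.183, -0.005, 0.002]
force: [0.2, 0.5, -2.4]
width: 0.0273
[ 0.98308928 -0.18304155 -0.00511764  0.00225285] along 67.99875723401699 lat -0.0009791776620631189 z -0.13337843895840387 F [ 0.17411606  0.45858724 -2.41988281] Fax 0.49038672521211296
```

```bash
python3 -m handwheel '[[-0.0012,-0.003,-0.002,0],[-0.0025,-0.006,-0.002,0],[-0.0025,-0.006,-0.002,0]]'; python3 e.py
```

```text
clock: 21.6
tcp_pos: [0.5246, -0.1418, 0.0024]
orientation: [0.983, -0.183, -0.005, 0.002]
force: [-0.1, -1.0, -2.7]
width: 0.0271
[ 0.98307837 -0.18309932 -0.00514227  0.00226174] along 66.94048751111443 lat -0.037181902212606095 z -0.4388665120214383 F [-0.13325867 -1.00243308 -2.69146051] Fax -0.9811686956991214
```

```bash
python3 -m handwheel '[[-0.0012,-0.003,0.002,0],[-0.0025,-0.006,0.002,0],[-0.0025,-0.006,0.002,0]]'; python3 e.py
```

```text
clock: 21.9
tcp_pos: [0.5242, -0.1426, 0.0027]
orientation: [0.983, -0.183, -0.005, 0.002]
force: [0.4, 0.3, -2.6]
width: 0.0271
[ 0.98308547 -0.18306113 -0.00518319  0.0021727 ] along 66.07166124959747 lat -0.11967898753917344 z -0.14741404680935652 F [ 0.39823732  0.29731025 -2.5644992 ] Fax 0.42265163117682253
```

```bash
python3 -m handwheel '[[-0.0008,-0.002,0,0],[-0.0015,-0.004,0,0],[-0.0015,-0.004,0,0]]'; python3 e.py
```

```text
clock: 22.2
tcp_pos: [0.5239, -0.1429, 0.0026]
orientation: [0.983, -0.183, -0.005, 0.002]
force: [-0.8, 1.5, -2.4]
width: 0.0272
[ 0.98310325 -0.1829623  -0.00536746  0.00199398] along 65.69354448493405 lat -0.337658939587688 z -0.21867658251853048 F [-0.82241169  1.54910913 -2.43087401] Fax 1.1388464064262969
```

Contact begins at 65.7 mm, as predicted for the nose seated in the mouth. Pressing a little more.

```bash
python3 -m handwheel '[[-0.0008,-0.002,0,0],[-0.0017,-0.0045,0,0],[-0.0017,-0.0045,0,0]]'; python3 e.py
```

```text
clock: 22.5
tcp_pos: [0.5236, -0.1431, 0.0025]
orientation: [0.983, -0.183, -0.006, 0.002]
force: [-0.7, 3.0, -1.7]
width: 0.0274
[ 0.98312759 -0.18282988 -0.00550165  0.00176156] along 65.35953332798917 lat -0.49295430827306647 z -0.2737576325927099 F [-0.65648099  3.0079785  -1.71625161] Fax 2.5564914826918312
```

```bash
python3 -m handwheel '[[-0.0015,-0.003,0,0],[-0.0035,-0.006,0,0],[-0.0035,-0.006,0,0]]'; python3 e.py
```

```text
clock: 22.8
tcp_pos: [0.5233, -0.1433, 0.0025]
orientation: [0.983, -0.183, -0.005, 0.001]
force: [0.3, 4.9, -3.1]
width: 0.027
[ 0.98317541 -0.18257701 -0.00547301  0.00134004] along 65.07333750210111 lat -0.6972789244128867 z -0.26727359991873423 F [ 0.25610708  4.87280678 -3.05322171] Fax 4.625701607160748
```

Holding the same push for about a second.

```bash
python3 -m handwheel '[[-0.0025,-0.0055,0,0],[-0.0025,-0.0055,0,0],[-0.0025,-0.0055,0,0],[-0.0025,-0.0055,0,0],[-0.0025,-0.0055,0,0]]'; python3 e.py;  python3 -m handwheel '[[-0.0025,-0.0055,0,0],[-0.0025,-0.0055,0,0],[-0.0025,-0.0055,0,0],[-0.0025,-0.0055,0,0],[-0.0025,-0.0055,0,0],[-0.0025,-0.0055,0,0]]'; python3 e.py; python3 -c "
from h import *
snap('wrist','w20');snap('side','side20');snap('scene','scene20')
a=cv2.imread('pics/side20.png')[330:430,300:430];b=cv2.imread('pics/scene20.png')[190:290,100:230]
cv2.imwrite('pics/x20.png',np.hstack([cv2.resize(a,(400,308),interpolation=2),cv2.resize(b,(400,308),interpolation=2)]))"; python3 e.py
```

```text
clock: 23.3
tcp_pos: [0.5233, -0.1433, 0.0025]
orientation: [0.983, -0.182, -0.005, 0.001]
force: [1.6, 4.9, -2.5]
width: 0.0275
[ 9.83243346e-01 -1.82215457e-01 -5.40835402e-03  8.93931705e-04] along 65.08464709683729 lat -0.7482331557166949 z -0.26169426835083054 F [ 1.5633824   4.92456668 -2.54274276] Fax 5.15360835125783
clock: 23.9
tcp_pos: [0.5233, -0.1432, 0.0026]
orientation: [0.983, -0.182, -0.005, 0.0]
force: [1.0, 5.8, -3.2]
width: 0.0271
[ 9.83318901e-01 -1.81811901e-01 -5.31172298e-03  3.97855690e-04] along 65.16488661448315 lat -0.7596318676816664 z -0.20633534075424922 F [ 0.99796784  5.81459762 -3.22769274] Fax 5.773829983892212
[ 9.83314132e-01 -1.81837135e-01 -5.32964705e-03  4.11289740e-04] along 65.13700085230464 lat -0.7703560927877341 z -0.20996066465063826 F [ 1.16905758  6.42505452 -1.71713619] Fax 6.404344837125542
```

View pics/x20.png

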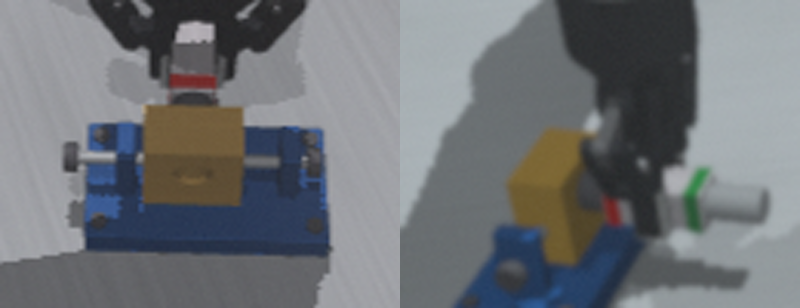

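The nose is seated with its tip about 4 mm in, stopped at roughly 5–6 N for over a second. The no-go end does not enter. Backing off, lifting and returning to the rest.

```bash
python3 -m handwheel '[[0.01,0.025,0,0],[0.025,0.062,0,0],[0.05,0.124,0,0],[0.073,0.186,0,0],[0.073,0.186,0,0]]';python3 e.py; python3 -m handwheel '[[0,0,0.2,0],[0,0,0.45,0],[0,0,0.65,0],[0,0,0.65,0]]';python3 -m handwheel '[[0,0.2,0,0.03],[0,0.5,0,0.06],[0,0.8,0,0.093],[0,0.95,0,0.093],[0,0.95,0,0.093]]';python3 -m handwheel '[[0,0.2,0,0],[0,0.5,0,0],[0,0.8,0,0],[0,0.95,0,0],[0,0.95,0,0],[0,0.95,0,0]]'; python3 -c "
from h import *
s=ctrl.read_state();t=s['tcp_pos'];print(t,s['orientation'],s['force']); print((np.array([.5154,.1877,-.0035])-t)/.15, (2*np.arctan2(-.0378,1)-2*np.arctan2(s['orientation'][1],s['orientation'][0]))/np.pi)"
```

```text
clock: 24.55
tcp_pos: [0.5351, -0.1131, 0.0024]
orientation: [0.984, -0.18, -0.005, 0.0]
force: [0.2, -0.7, -3.4]
width: 0.0274
[ 9.83563203e-01 -1.80485833e-01 -5.31857991e-03  4.51263610e-05] along 97.46941565234452 lat -0.8949024599652158 z -0.3757558928225188 F [ 0.2259088  -0.72655694 -3.38617723] Fax -0.5927894208602766
clock: 24.95
tcp_pos: [0.5376, -0.114, 0.1038]
orientation: [0.984, -0.181, -0.002, -0.0]
force: [0.6, -0.6, -2.2]
width: 0.0277
clock: 25.45
tcp_pos: [0.5369, 0.0333, 0.1025]
orientation: [0.999, -0.032, -0.003, -0.001]
force: [-0.6, -0.2, -2.6]
width: 0.0275
clock: 26.05
tcp_pos: [0.5365, 0.1747, 0.1017]
orientation: [0.999, -0.032, -0.003, 0.0]
force: [1.0, -0.9, -2.2]
width: 0.0273
[0.53653862 0.17469317 0.10174595] [ 9.99473455e-01 -3.22797858e-02 -3.29053592e-03  2.83171681e-05] [ 1.01607412 -0.87977831 -2.2431342 ]
[-0.14092411  0.08671218 -0.70163969] -0.0034991442084898574
```

```bash
python3 -m handwheel '[[-0.07,0.04,0,-0.0035],[-0.14,0.087,0,-0.0035],[-0.14,0.087,-0.2,-0.0035],[-0.14,0.087,-0.4,-0.0035],[-0.14,0.087,-0.4,-0.0035],[-0.14,0.087,-0.4,-0.0035]]'; python3 -c "
from h import *
s=ctrl.read_state();t=s['tcp_pos'];print(t,s['orientation'],s['force']); print((np.array([.5154,.1877,-.0035])-t)/.15, (2*np.arctan2(-.0378,1)-2*np.arctan2(s['orientation'][1],s['orientation'][0]))/np.pi)
snap('wrist','w21');snap('side','side21');snap('scene','scene21')
a=cv2.imread('pics/side21.png')[180:290,240:380];b=cv2.imread('pics/scene21.png')[180:290,280:420]
cv2.imwrite('pics/x21.png',np.hstack([cv2.resize(a,(400,314),interpolation=2),cv2.resize(b,(400,314),interpolation=2)]))"
```

```text
clock: 26.65
tcp_pos: [0.515, 0.1873, 0.0421]
orientation: [0.999, -0.038, -0.004, 0.0]
force: [-0.2, -0.9, -2.0]
width: 0.0272
[0.51496772 0.18725392 0.04207095] [ 9.99262895e-01 -3.82015831e-02 -3.76808228e-03  3.28998180e-04] [-0.1963548  -0.92344211 -2.01013494]
[ 0.00288189  0.00297385 -0.30380635] 0.0002732004865949627
```

View pics/x21.png

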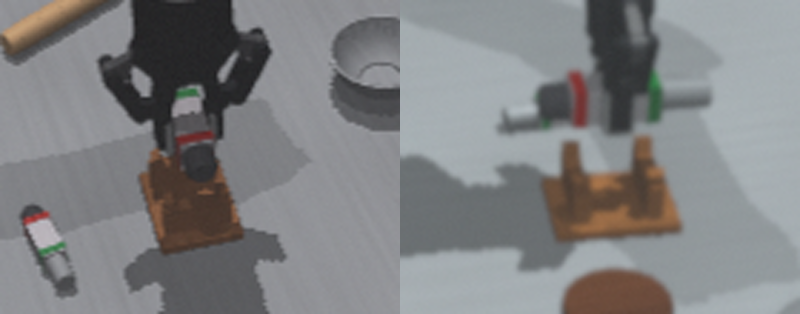

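View pics/w21.png

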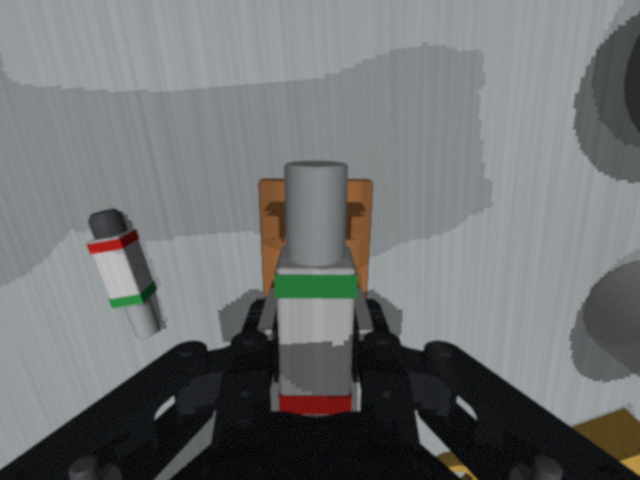

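The gauge hovers over the rest and is centred on it (rest u 260–372, gauge 316). Lowering, with the last millimetres slow.

```bash
python3 -m handwheel '[[0.003,0.003,-0.1,0],[0.003,0.003,-0.2,0],[0.003,0.003,-0.25,0],[0.003,0.003,-0.27,0],[0.003,0.003,-0.28,0],[0.003,0.003,-0.28,0]]'; python3 -m handwheel '[[0,0,-0.006,0],[0,0,-0.012,0],[0,0,-0.018,0],[0,0,-0.018,0]]'; python3 -c "
from h import *
s=ctrl.read_state();t=s['tcp_pos'];print(t,s['orientation'],s['force'])"
```

```text
clock: 27.4
tcp_pos: [0.517, 0.1883, 0.0011]
orientation: [0.999, -0.038, -0.002, -0.0]
force: [1.2, -0.6, -3.3]
width: 0.0275
clock: 27.8
tcp_pos: [0.5164, 0.1885, -0.0016]
orientation: [0.999, -0.038, -0.003, -0.001]
force: [-3.1, 1.0, 0.3]
width: 0.0278
[ 0.51644147  0.18849397 -0.00157455] [ 9.99276724e-01 -3.79199055e-02 -2.79454071e-03 -5.47571084e-04] [-3.10485841  1.02681569  0.33162563]
```

The weight is being taken, with a slight side force of -3 N in x. I'll ease 1 mm towards -x and settle the last mm.

```bash
python3 -m handwheel '[[-0.007,0,0,0],[-0.007,0,-0.006,0],[-0.007,0,-0.01,0],[-0.007,0,-0.01,0]]'; python3 -c "
from h import *
s=ctrl.read_state();t=s['tcp_pos'];print(t,s['orientation'],s['force']); snap('scene','scene22');snap('side','side22')
a=cv2.imread('pics/side22.png')[180:290,240:380];b=cv2.imread('pics/scene22.png')[180:290,280:420]
cv2.imwrite('pics/x22.png',np.hstack([cv2.resize(a,(400,314),interpolation=2),cv2.resize(b,(400,314),interpolation=2)]))"
```

```text
clock: 28.2
tcp_pos: [0.5156, 0.1884, -0.0032]
orientation: [0.999, -0.038, -0.003, -0.001]
force: [0.0, 0.9, -1.6]
width: 0.0278
[ 0.51562718  0.18840723 -0.00316028] [ 9.99274709e-01 -3.79849644e-02 -2.63551212e-03 -5.02356769e-04] [ 0.0192596   0.88856575 -1.63218534]
```

View pics/x22.png

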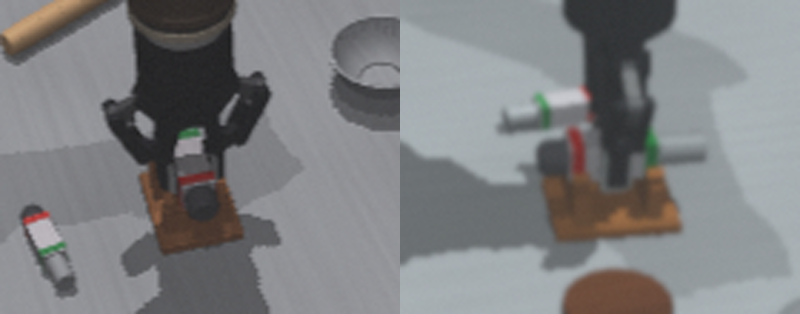

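The gauge sits in the channel within 0.3 mm of its pickup height. Releasing, then straight up.

```bash
python3 -m handwheel '[[0,0,-0.002,0],[0,0,-0.002,0],[0,0,-0.002,0],[0,0,-0.002,0],[0,0,-0.002,0],[0,0,-0.002,0],[0,0,-0.002,0],[0,0,-0.002,0]]' 1; python3 -c "
from h import *
snap('wrist','w23')"; python3 -m handwheel '[[0,0,0.05,0],[0,0,0.15,0],[0,0,0.35,0],[0,0,0.6,0],[0,0,0.85,0],[0,0,0.85,0],[0,0,0.85,0]]'; python3 -c "
from h import *
import time
s=ctrl.read_state();print(s['tcp_pos'],s['force'])
snap('wrist','w24');snap('scene','scene24');snap('side','side24')
a=cv2.imread('pics/side24.png')[180:290,240:380];b=cv2.imread('pics/scene24.png')[180:290,280:420]
cv2.imwrite('pics/x24.png',np.hstack([cv2.resize(a,(400,314),interpolation=2),cv2.resize(b,(400,314),interpolation=2)]))"
```

```text
clock: 29.1
tcp_pos: [0.5156, 0.1884, -0.0034]
orientation: [0.999, -0.038, -0.003, -0.0]
force: [0.4, -0.1, -0.6]
width: 0.0851
clock: 29.85
tcp_pos: [0.5163, 0.1888, 0.126]
orientation: [0.999, -0.038, -0.001, -0.002]
force: [-0.4, 0.1, 0.3]
width: 0.0853
[0.51625742 0.18882113 0.12598804] [-0.44055467  0.12377136  0.32834789]
```

View pics/x24.png

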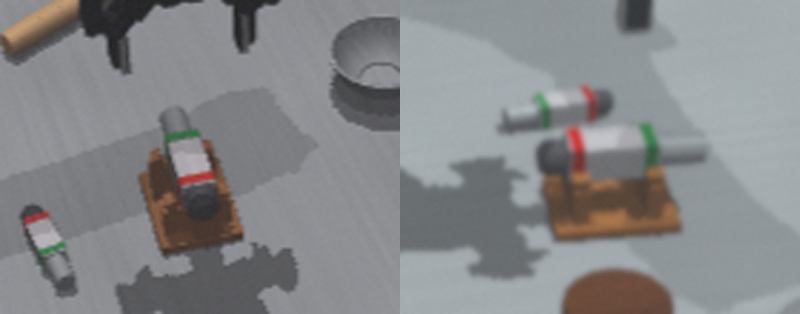

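View pics/w24.png

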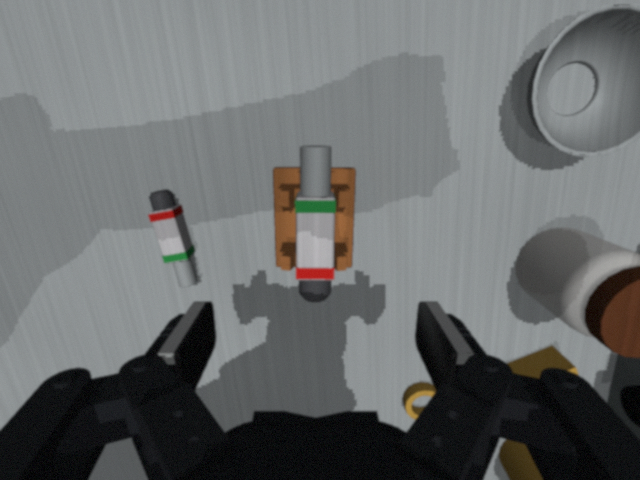

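Run:
```python
from g import *
for f in("w2","w24","scene0","scene24"):
    p,d,W,m=meas(f,(0.47,0.12),(0.57,0.26)); hsv=cv2.cvtColor(p,cv2.COLOR_RGB2HSV); H,S,V=[hsv[...,i].astype(int) for i in range(3)]
    o=[]
    for k in ((abs(H-70)<20)&(S>80),((H<8)|(H>172))&(S>130)):
        k=k&m&(W[...,2]>.058)&(W[...,2]<.075)
        c=cv2.connectedComponentsWithStats(k.astype(np.uint8)); i=1+np.argmax(c[2][1:,4]); o.append(np.r_[ray(f,*c[3][i],.064)[:2],np.median(W[c[1]==i][:,2])])
    g,r=o; print(f,g,r,(g+r)/2,np.degrees(np.arctan2(*(g-r)[[1,0]])))
```

```text
cam [0.522 0.268 0.311] look [-0.026 -0.31  -0.951]
w2 [0.51823117 0.21255498 0.0626193 ] [0.51396912 0.16180759 0.0625712 ] [0.51610015 0.18718128 0.06259525] 85.19924768364274
cam [0.523 0.265 0.302] look [-0.026 -0.301 -0.953]
w24 [0.51882965 0.21313564 0.06262369] [0.5142612  0.16232549 0.06258597] [0.51654543 0.18773056 0.06260483] 84.86223131842198
cam [ 1.375 -0.076  0.647] look [-0.796  0.174 -0.579]
scene0 [0.52160996 0.21359225 0.064866  ] [0.51782186 0.16275847 0.06487743] [0.51971591 0.18817536 0.06487172] 85.73823373612652
cam [ 1.375 -0.076  0.647] look [-0.796  0.174 -0.579]
scene24 [0.52452022 0.21427682 0.06452636] [0.51685802 0.16355478 0.06484531] [0.52068912 0.1889158  0.06468583] 81.4096996100558
```

The gauge lies level in its saddles, within about 1 mm of where it started and at the same height and direction. The gripper is open and clear. Handing in.

```bash
python3 -c "
from plant import ctrl
print(ctrl.hand_in())"
```

```text
the job is handed in; nothing more can be done
None
```

I checked the bore with both ends of the gauge, laid the gauge back in its rest and handed the job in at about 30 s. `hand_in` gives no verdict.

- **Go end:** it slid fully home until the handle met the block, with about 4.5 N at contact. The scene camera showed the plug flush in the far mouth. I then drew it straight out.
- **No-go end:** I offered it to the other mouth and held it there for over a second at about 5–6 N along the bore. It stopped with the tip about 4 mm in and went no further.
- **Back in the rest:** the wrist camera shows the handle within about 1 mm of where it started, at the same height and in line within 0.4°. The gripper is open and clear, and I saw nothing else on the bench moved.

What disagreed or failed:
- **First grasp:** it closed on empty air above the handle. The cameras showed the finger ends about 35 mm short of the reported TCP, so I went lower and the second grasp held.
- **No-go sideways offset:** the hand was pushed about 0.8 mm sideways as the nose centred itself in the mouth.
- **Scene camera at the end:** it read the gauge's direction about 4° off from its starting reading. Its bands are only a few pixels there, so I trusted the wrist camera.

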